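Tip worn cutters into the push-to-open scrap box

TASK

Press gently on the lid of the scrap box until its spring catch pops it ajar, let go, then swing the lid up and over until it stands open by itself. Take the cup from below the tool stand's overhanging deck, tip all six worn cutters out of it into the box, and stand the empty cup upright on the bench. Leave the lid open, and do not disturb the other tool holders.

Things in the scene. Friction and masses are not known exactly. Their poses are not given: they have to be found in the camera images.
- box: fixed scrap box of grey sheet metal, 220 mm (x) by 200 mm (y) by 150 mm tall, walls and floor 4 mm, open inside. Origin: centre of its underside; z up; its -x side faces the robot. A steel lid closes its top, flush with the rim, hinged along y at x = +85 mm; behind the hinge the top is a fixed strip. Catch and spring kicker sit inside near the front corners (y = +70 and -75 mm)
- lid_edge (a point): middle of the free edge of the lid, on its upper face (moves with the lid). The lid is a plain plate 180 mm (x) by 180 mm (y), 6 mm thick, 0.33 kg, with no handle; its free edge is at box x = -95 mm, 11 mm from the front wall. Its underside is clear for y between -50 and +50 mm
- lid_hinge (a point): middle of the lid's hinge line, at mid thickness of the lid, box x = +85 mm, 147 mm above the bench; its frame turns with the lid: -x points to the free edge, z is the upper face's normal
- lid (a joint): lid angle, rad: 0 shut (latched, cannot be lifted), grows upward and away to a stop at 1.9, where it stays by its weight; below 1.55 it falls back. Pressed down at the free edge with 5 to 15 N it yields 8 mm to a firm stop (-0.046); the catch lets go after 4 to 7 mm. As the finger withdraws, a spring lifts the lid to about 0.27 (edge 48 mm up) and no further; above that it swings freely
- stand: fixed plywood tool stand with a deck on top, open front facing -x. Origin: on the bench, 8 mm behind the deck's front edge, at mid width; z up. Deck 242 mm wide (y), from x = -8 to +170 mm, underside 195 mm above the bench; 12 mm side panels at y = +-115 mm from x = +40 to +170 mm. Tool holders stand on the deck
- cup: loose plain aluminium cup, 100 mm tall, 54 mm across at the foot, 58 mm at the rim, wall 3 mm, 0.1 to 0.17 kg, with six cutters in its lowest 30 mm. It stands on the bench half under the stand's deck, its axis 0 to 10 mm in front of the deck's front edge: a gripper gets to it only tilted, from the front. Origin: centre of its underside; z along its axis to the mouth
- cup_rim (a point): centre of the cup's mouth, 100 mm along its z from the origin
- cutter0: worn round cutter, a steel disc 20 mm across and 12 mm thick, 28 g, one of six alike that start in the cup. Origin: centre of one flat face; z along its axis
- cutter1: worn round cutter, a steel disc 20 mm across and 12 mm thick, 28 g, one of six alike that start in the cup. Origin: centre of one flat face; z along its axis
- cutter2: worn round cutter, a steel disc 20 mm across and 12 mm thick, 28 g, one of six alike that start in the cup. Origin: centre of one flat face; z along its axis
- cutter3: worn round cutter, a steel disc 20 mm across and 12 mm thick, 28 g, one of six alike that start in the cup. Origin: centre of one flat face; z along its axis
- cutter4: worn round cutter, a steel disc 20 mm across and 12 mm thick, 28 g, one of six alike that start in the cup. Origin: centre of one flat face; z along its axis
- cutter5: worn round cutter, a steel disc 20 mm across and 12 mm thick, 28 g, one of six alike that start in the cup. Origin: centre of one flat face; z along its axis
- arbor: bystander: loose dark steel tool arbor, 64 mm across its flange, 100 mm tall, standing upright on the bench. Origin: centre of its underside
- collet_nut: bystander: loose steel tool holder, 64 mm across, 60 mm tall, standing upright on the stand's deck (207 mm above the bench). Origin: centre of its underside
Mind the look-alikes: they are no part of the job. What is shaped like the cup but green or pink is not meant.

How it is judged (in metres and radians):
On the way, in this order (a step that is already met when the one before it is completed fails the run):
1. the catch has let go and the lid stands ajar on its spring, untouched (value of joint lid between 0.15 and 0.5 rad and contact force between the fingers and box below 0.3 N), for 0.2 s.
2. the lid is swung past upright (value of joint lid above 1.6 rad), for 0.2 s.
3. the cup is tipped over the box (angle between cup's own z axis and vertical above 1.2 rad and horizontal distance between cup_rim and box below 0.15 m), for 0.1 s.
4. all six cutters are in the box (x of cutter0 in the frame of box between -0.11 and 0.11 m and y of cutter0 in the frame of box between -0.1 and 0.1 m and z of cutter0 in the frame of box between 0 and 0.12 m and x of cutter1 in the frame of box between -0.11 and 0.11 m and y of cutter1 in the frame of box between -0.1 and 0.1 m and z of cutter1 in the frame of box between 0 and 0.12 m and x of cutter2 in the frame of box between -0.11 and 0.11 m and y of cutter2 in the frame of box between -0.1 and 0.1 m and z of cutter2 in the frame of box between 0 and 0.12 m and x of cutter3 in the frame of box between -0.11 and 0.11 m and y of cutter3 in the frame of box between -0.1 and 0.1 m and z of cutter3 in the frame of box between 0 and 0.12 m and x of cutter4 in the frame of box between -0.11 and 0.11 m and y of cutter4 in the frame of box between -0.1 and 0.1 m and z of cutter4 in the frame of box between 0 and 0.12 m and x of cutter5 in the frame of box between -0.11 and 0.11 m and y of cutter5 in the frame of box between -0.1 and 0.1 m and z of cutter5 in the frame of box between 0 and 0.12 m), for 0.2 s.
At the end, for the whole second after the job is handed in: The lid stands open past upright (over 1.6 rad), all six cutters lie inside the box (within its walls, below 120 mm), the cup stands upright (within 0.1 rad) at rest on the bench top, and nothing is touched by the robot (all of step 4 and value of joint lid above 1.6 rad and angle between cup's own z axis and vertical below 0.1 rad and height (world z) of cup between -0.01 and 0.01 m and linear speed of cup below 0.02 m/s).
It fails at once if the tool arbor on the bench is moved more than 30 mm or tipped (distance of arbor from where it was at the start of the episode above 0.03 m or angle between arbor's own z axis and vertical above 0.4 rad).
It fails at once if the short tool holder on the stand's deck is moved more than 30 mm or tipped (distance of collet_nut from where it was at the start of the episode above 0.03 m or angle between collet_nut's own z axis and vertical above 0.4 rad).
It fails at once if the box or its lid is struck or forced with more than 40 N (contact force between the fingers and box above 40 N).
It also fails if it takes over 72 s, if anything falls off the work surface, if the arm or the gripper's body presses on something with over 40 N, if the wrist force passes 120 N, or if a joint passes its speed limit or range.

ROBOT

A 6-joint arm with a two-finger parallel gripper is mounted at the origin on the work surface. World frame = base frame: x ahead of the robot, y to its left, z up, the work surface at z = 0. Lengths are in mm, angles in rad, forces in N, time in s.
With the tool pointing down it reaches from about 275 to 750 mm from the base axis. Payload 10.2 kg.
Tool frame: the origin (TCP) lies on the front face of the gripper's body, between the roots of the fingers; the fingertips stand 73 mm ahead of it and the grasp point (between the pads) lies ctrl.grip_depth ahead of it (ctrl.grip_depth is the distance from the TCP to the grasp point, in mm); z points along the fingers, y is the direction in which the jaws open and shut (so a half turn about z gives the same grasp; the last joint's range is limited). The gripper opens to 85 mm and grips with 20 to 120 N. Pads are 22 mm wide; open, the fingers measure 114 mm over their backs; the gripper's body (76 mm by 85 mm) begins 54 mm behind the grasp point. The pads swing forward as they close: fully open they stand 13 mm farther back than shut.
Start: joints at [-1.403, 0.313, 1.498, -0, 1.331, -0.223], TCP at [199.975, -485.429, 303.894] pointing down, gripper open.
Joint ranges: [-2.94, 2.94], [-0.97, 2.17], [0.19, 2.56], [-1.23, 4.37], [0.02, 3.11], [-2.88, 2.88]. Speed limits (rad/s): [2.39, 2.39, 3.01, 3.14, 3.14, 3.14].

INTERFACE

Orientations are given as a unit quaternion [w, x, y, z].
In Python, from rig import readout, capture, ctrl, nets gives the robot as it stands. The module is installed in compiled form; this text tells all that it offers.
- The arm moves only by the tool apply_moves, never from a script. Its argument "targets" is a list of rows, each a list of 4 numbers: the shift along the tool's x, y, z in cm, then the turn about the tool's z in degrees. A call has 1 to 8 rows; each row shifts and turns the commanded pose from where the row before left it, along the tool's axes as they then stand; what a row does not reach is not made up. A row lasts 1/10 s, in which the tool goes at most 50 mm and 8.59 degrees, less where a joint would pass 70% of its speed; a pose out of reach is approached as far as the arm can. A call with a gripper value outside its range is refused whole. "grip" is the finger opening in cm, from 0 to 8.54, set as the call begins (left out, the last holds). The fingers move at their own pace and stop on an object; "force" is the grip in N (left out, the last holds). Time passes only in rows, so rows that do not move let the fingers close. It gives the time, the measured TCP pose, the force and the opening at its end, in the units of the state.
- readout.sense(): the state, without advancing time (a new reading comes with each control period).
- capture(name): name is "scene" or "top" or "wrist"; returns a dict with "img" (400x640x3 uint8, red, green, blue), "fov_y" (degrees; the focal length in pixels is half the picture's height over the tangent of half this angle, whatever the lens; pixels are square), "cx", "cy" (the principal point, pixels), "eye" and "rotation" of the camera in the world. Camera axes: x right, y down, z forward; pixel columns grow to the right and rows downward; lengths in mm; the calibration is good to about 2 mm. The wrist camera is an equidistant fisheye: a pixel r from the principal point sees the ray r / f radians off the axis. A picture is of the moment at which its call begins. There is no depth.
- ctrl.finish_job(): hands the job in, once; it reports no verdict.
Trained networks look in the newest picture that a camera, given by its name, has taken for a name from the list of things; names that differ only in an ending like _2 or _b are one class to them, and where a whole thing is asked for, a point or a joint stands for the part that bears it (a point fixed in the world has none). Each returns a list of dicts, best first, with "score" (0 to 1); they miss things now and then, are a little off and sometimes report something else, mostly with a low value. They report only what shows in the picture. A call takes as long as a camera call. They do not tell look-alikes from the thing itself.
- nets.boxes_of(camera, target): "location" ([column, row] as shares, 0 to 1, of the picture: columns of its width, rows of its height, amid what is visible of it).
The state is a dict: "time_s": time; "joints": joint angles; "dq": joint speeds; "tau": joint torques, N m; "eef_pos": TCP position; "ee_rot": TCP orientation; "force": force on the tool from outside, world axes, zero at the start; "wrist_torque": the same for the moment, N m; "grip_width": opening from 0.0 (shut) to 1.0 (fully open).
Only numpy, scipy, OpenCV 4.12 (cv2) and the standard library are available. Lean on these libraries where they do the work, as an engineer would, in place of code of your own. Each camera call takes 0.05 s, during which the arm holds its last target.

## Working session

There is one attempt and no reset: what is moved stays moved. The work goes in short steps, Python scripts to look and compute and a tool call to move; the robot and the scene stay as the last step left them, time stands still between calls to the robot, and variables do not carry over. Pictures are saved under pics/ and viewed, and the job is handed in when it is done.

Besides the shell and the picture viewer there is one more tool, called after "Emit:" as name([rows], argument=value, ...), one row to a line, values as JSON. apply_moves: Moves the arm, as the interface text tells. Its arguments: {"type":"object","properties":{"targets":{"type":"array"},"grip":{"type":"number"},"force":{"type":"number"}},"required":["targets"]}

```bash
ls; mkdir -p pics; cat > h.py <<'E'
import numpy as np, cv2
from rig import readout, capture, ctrl, nets
def snap(n,f):
    c=capture(n); cv2.imwrite('pics/'+f,c['img'][:,:,::-1]); return c
def foc(c): return 200/np.tan(np.radians(c['fov_y'])/2)
def ray(c,u,v,fish=False):
    f=foc(c); d=np.array([(u-c['cx'])/f,(v-c['cy'])/f,1.])
    if fish:
        r=np.hypot(d[0],d[1]); d=np.array([d[0]/r*np.sin(r),d[1]/r*np.sin(r),np.cos(r)]) if r>0 else d
    d=np.array(c['rotation'])@d; return np.array(c['eye']),d/np.linalg.norm(d)
def atz(c,u,v,z,fish=False):
    e,d=ray(c,u,v,fish); return e+d*(z-e[2])/d[2]
def proj(c,p,fish=False):
    q=np.array(c['rotation']).T@(np.array(p,float)-np.array(c['eye'])); f=foc(c)
    if fish:
        r=np.hypot(q[0],q[1]); t=np.arctan2(r,q[2]); return np.array([c['cx']+f*t*q[0]/r,c['cy']+f*t*q[1]/r])
    return np.array([c['cx']+f*q[0]/q[2],c['cy']+f*q[1]/q[2]])
E
python3 - <<'E'
from h import *
for n in ['scene','top','wrist']:
    c=snap(n,n+'0.png'); print(n,c['fov_y'],c['cx'],c['cy'],np.round(c['eye'],1),np.round(c['rotation'],3).tolist())
    for t in ['box','lid_edge','lid_hinge','stand','cup','cup_rim','arbor','collet_nut']:
        print(t,[(round(b['score'],2),round(b['location'][0]*640),round(b['location'][1]*400)) for b in nets.boxes_of(n,t)][:4])
s=readout.sense(); print(s, ctrl.grip_depth)
E
```

```text
pics
scene 54.87229132363224 320.8780246348529 195.6316429381475 [366.8 -78.3 960.3] [-0.139, 0.893, -0.422, 0.068]
box [(0.63, 429, 300)]
lid_edge [(0.61, 429, 299)]
lid_hinge [(0.8, 433, 302)]
stand []
cup [(0.85, 194, 138), (0.78, 189, 179), (0.58, 262, 182), (0.57, 374, 188)]
cup_rim [(0.97, 194, 136), (0.89, 190, 176), (0.73, 258, 177), (0.55, 290, 147)]
arbor [(0.7, 375, 188)]
collet_nut [(0.59, 289, 148)]
top 57.04754227402507 321.09481237064875 197.70266071750976 [474.4  75.2 926.6] [0.042, -0.701, 0.711, -0.041]
box [(0.79, 459, 203)]
lid_edge [(0.75, 468, 206)]
lid_hinge [(0.79, 465, 208)]
stand [(0.55, 232, 161)]
cup [(0.94, 186, 262), (0.77, 163, 227), (0.74, 252, 221)]
cup_rim [(0.93, 185, 267), (0.88, 161, 227), (0.67, 250, 222)]
arbor [(0.59, 343, 150), (0.47, 234, 163)]
collet_nut [(0.91, 263, 183)]
wrist 65.70646984690485 319.84687753162945 200.194946741413 [ 272.5 -456.2  373. ] [0.127, 0.821, -0.55, -0.086]
box []
lid_edge []
lid_hinge []
stand []
cup []
cup_rim []
arbor []
collet_nut []
{'time_s': 1.35, 'joints': array([-1.40339364e+00,  3.12911158e-01,  1.49770327e+00, -1.05490753e-05,
        1.33097662e+00, -2.23421584e-01]), 'dq': array([ 0.00074472,  0.00128449,  0.00048788,  0.00162295, -0.00213348,
       -0.00153749]), 'tau': array([ 1.69646653e-03, -4.12158036e+01, -2.59896684e+01, -3.78793828e-06,
        4.92090840e-04,  3.43352035e-06]), 'eef_pos': array([ 199.97734606, -485.43259845,  303.88723002]), 'ee_rot': array([ 6.57307070e-07,  9.80967485e-01,  1.94172073e-01, -5.14401175e-06]), 'force': array([ 0.3413272 , -0.35213883, -0.22735001]), 'wrist_torque': array([-0.00240198,  0.01327578, -0.00187178]), 'grip_width': 0.9972163137618676} 53.900000000000006
```

View images.

View pics/scene0.png

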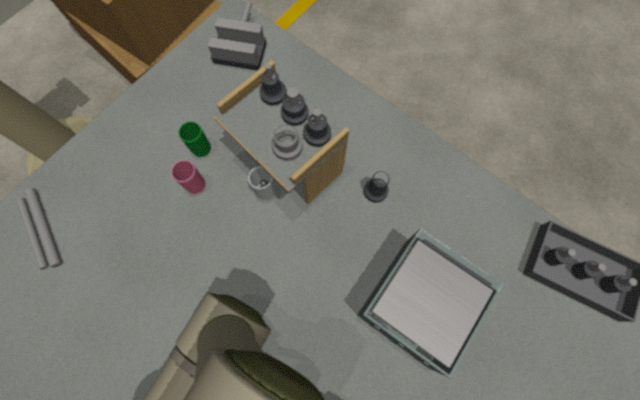

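View pics/top0.png

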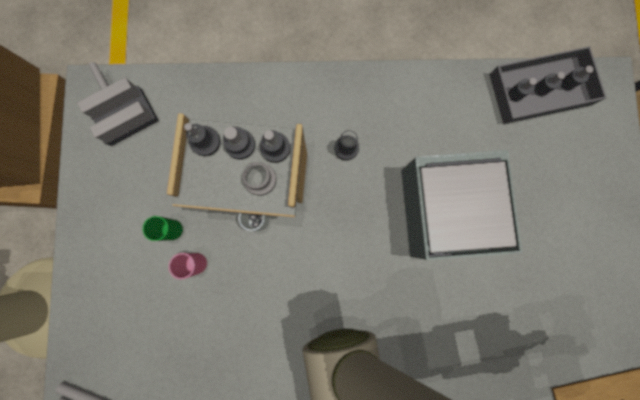

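View pics/wrist0.png

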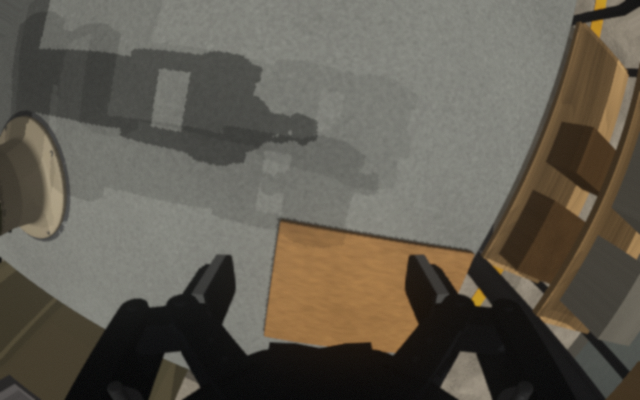

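```bash
python3 - <<'E'
import cv2
a=cv2.imread('pics/top0.png'); s=cv2.imread('pics/scene0.png')
cv2.imwrite('pics/c1.png',cv2.resize(a[140:270,395:530],None,fx=4.5,fy=4.5,interpolation=2))
cv2.imwrite('pics/c2.png',cv2.resize(a[100:290,140:370],None,fx=3.4,fy=3.1,interpolation=2))
cv2.imwrite('pics/c3.png',cv2.resize(s[220:380,350:510],None,fx=3.7,fy=3.7,interpolation=2))
cv2.imwrite('pics/c4.png',cv2.resize(s[60:210,165:395],None,fx=3.4,fy=3.4,interpolation=2))
E
```

```text
(no output)
```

View pics/c1.png

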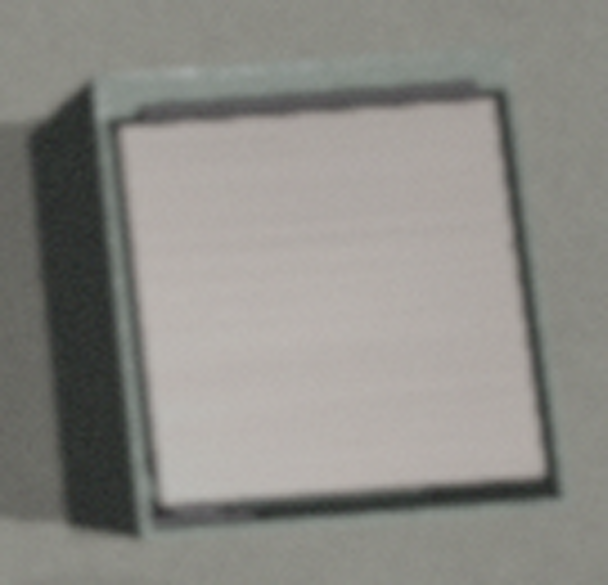

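View pics/c2.png

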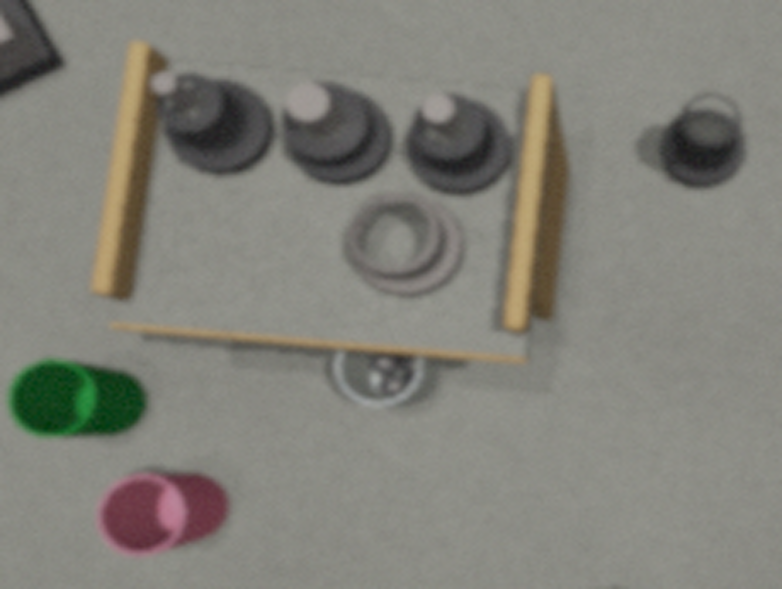

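View pics/c3.png

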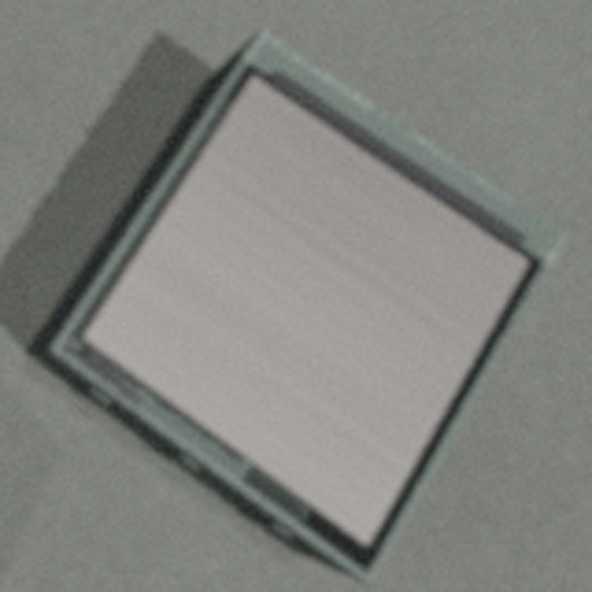

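View pics/c4.png

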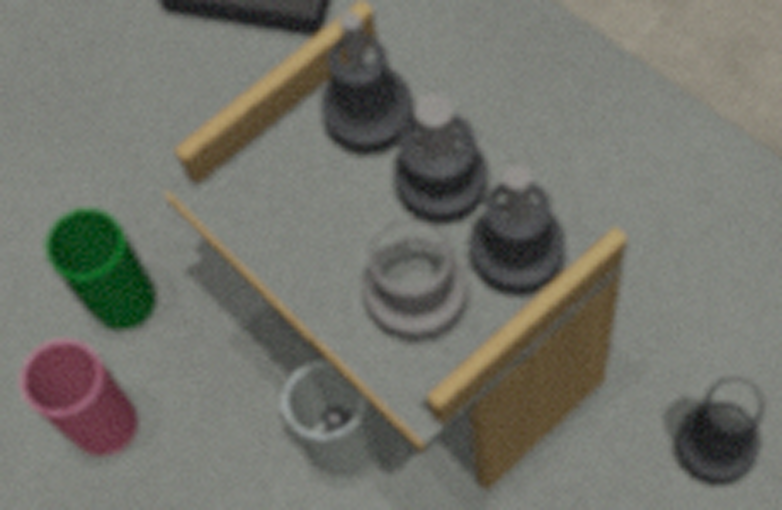

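```bash
cat > calib.py <<'E'
import pickle
from h import *
E
python3 - <<'E'
from h import *
d={}
for n in ['scene','top']: d[n]=capture(n)
import pickle; pickle.dump(d,open('cams.pkl','wb'))
t=d['top'];s=d['scene']
def P(c,l,z): return [np.round(atz(c,u,v,z)[:2],1).tolist() for u,v in l]
T=[(395+x/4.5,140+y/4.5) for x,y in [(95,80),(143,537),(560,495),(505,60),(113,123),(497,95),(550,482),(160,505)]]
S=[(350+x/3.7,220+y/3.7) for x,y in [(262,32),(55,348),(370,575),(562,238),(255,70),(535,263),(367,543),(82,338)]]
print(P(t,T,150));print(P(s,S,150))
C2=lambda l:[(140+x/3.4,100+y/3.1) for x,y in l]
C4=lambda l:[(165+x/3.4,60+y/3.4) for x,y in l]
print('deck',P(t,C2([(112,325),(525,360)]),207),P(s,C4([(168,195),(422,445)]),207))
print('rim',P(t,C2([(333,372),(424,372),(378,407)]),100), P(s,C4([(283,402),(325,437),(365,405)]),100))
print('nut',P(t,C2([(407,245)]),207),P(s,C4([(415,298)]),207))
print('arbor',P(t,C2([(703,150)]),0),P(s,C4([(717,447)]),0))
print('pink foot/rim',P(t,C2([(195,505)]),0),P(t,C2([(140,515)]),100))
E
```

```text
Traceback (most recent call last):
  File "h.py", line 12, in atz
    e,d=ray(c,u,v,fish); return e+d*(z-e[2])/d[2]
        ~~~^^^^^^^^^^^^
  File "h.py", line 10, in ray
    d=np.array(c['rotation'])@d; return np.array(c['eye']),d/np.linalg.norm(d)
      ~~~~~~~~~~~~~~~~~~~~~~~^~
ValueError: matmul: Input operand 1 has a mismatch in its core dimension 0, with gufunc signature (n?,k),(k,m?)->(n?,m?) (size 3 is different from 4)
```

```bash
python3 - <<'E'
s=open('h.py').read()
s=s.replace("def snap","from scipy.spatial.transform import Rotation as R\ndef RM(c):\n    q=np.array(c['rotation']); return R.from_quat(q[[1,2,3,0]]).as_matrix()\ndef snap",1).replace("np.array(c['rotation'])@","RM(c)@").replace("np.array(c['rotation']).T","RM(c).T")
open('h.py','w').write(s)
E
python3 - <<'E'
from h import *
import pickle; d=pickle.load(open('cams.pkl','rb'))
t=d['top'];s=d['scene']
print(np.round(RM(t),2).tolist())
def P(c,l,z): return [np.round(atz(c,u,v,z)[:2],1).tolist() for u,v in l]
T=[(395+x/4.5,140+y/4.5) for x,y in [(95,80),(143,537),(560,495),(505,60),(113,123),(497,95),(550,482),(160,505)]]
S=[(350+x/3.7,220+y/3.7) for x,y in [(262,32),(55,348),(370,575),(562,238),(255,70),(535,263),(367,543),(82,338)]]
print(P(t,T,150));print(P(s,S,150))
C2=lambda l:[(140+x/3.4,100+y/3.1) for x,y in l]
C4=lambda l:[(165+x/3.4,60+y/3.4) for x,y in l]
print('deck',P(t,C2([(112,325),(525,360)]),207),P(s,C4([(168,195),(422,445)]),207))
print('rim',P(t,C2([(333,372),(424,372),(378,407)]),100), P(s,C4([(283,402),(325,437),(365,405)]),100))
print('nut',P(t,C2([(407,245)]),207),P(s,C4([(415,298)]),207))
print('arbor',P(t,C2([(703,150)]),0),P(s,C4([(717,447)]),0))
print('pink foot/rim',P(t,C2([(195,505)]),0),P(t,C2([(140,515)]),100))
E
```

```text
[[-0.01, -0.99, 0.12], [-1.0, 0.01, 0.0], [-0.0, -0.12, -0.99]]
[[649.6, -129.8], [433.7, -142.5], [450.3, -336.7], [656.6, -326.2], [628.6, -137.5], [639.6, -321.2], [456.3, -332.5], [448.3, -151.1]]
[[649.6, -129.3], [433.4, -142.7], [447.5, -337.9], [659.1, -325.8], [628.6, -139.0], [637.9, -321.3], [459.3, -328.2], [446.9, -151.0]]
deck [[549.3, 367.2], [523.7, 128.5]] [[547.8, 367.7], [522.9, 129.9]]
rim [[524.1, 263.3], [523.3, 203.2], [498.4, 233.4]] [[507.4, 255.3], [506.8, 215.2], [542.1, 209.5]]
nut [[598.3, 196.8]] [[594.0, 197.0]]
arbor [[710.7, 8.0]] [[709.3, 9.8]]
pink foot/rim [[424.9, 385.7]] [[423.7, 387.8]]
```

Emit:
apply_moves([
  [4.2, -1.6, 0, 0],
  [4.2, -1.6, 0, 0],
  [4.2, -1.6, 0, 0],
  [4.2, -1.6, 0, 0],
  [4.2, -1.6, 0, 0],
  [4.2, -1.6, 0, 0],
  [4.2, -1.6, 0, 0],
  [4.0, -1.6, 0, 0],
], grip=0, force=40)

```text
time_s: 2.25
eef_pos: [461.3, -238.3, 304.0]
ee_rot: [0.0, 0.981, 0.194, 0.0]
force: [0.8, -0.8, 0.3]
grip_width: -0.001
```

Emit:
apply_moves([
  [0, 0, 0, -8.5],
  [0, 0, 0, -8.5],
  [0, 0, 0, -8.5],
  [0, 0, 0, -8.5],
  [0, 0, 0, -8.5],
  [0, 0, 0, -8.5],
  [0, 0, 0, -8.5],
  [0, 0, 0, -8.5],
])

```text
time_s: 3.05
eef_pos: [460.0, -239.9, 303.9]
ee_rot: [-0.0, 0.703, 0.712, 0.0]
force: [-0.7, 0.3, 0.2]
grip_width: 0.001
```

Emit:
apply_moves([
  [0, 0, 0, -8.5],
  [0, 0, 0, -8.5],
  [0, 0, 0, -8.5],
  [0, 0, 0, -8.5],
  [0, 0, 0, -8.5],
  [0, 0, 0, -8.5],
  [0, 0, 0, -8.5],
  [0, 0, 0, -2.5],
])

```text
time_s: 3.85
eef_pos: [460.0, -239.9, 303.9]
ee_rot: [-0.0, 0.236, 0.972, -0.0]
force: [1.1, -0.6, -0.0]
grip_width: 0.005
```

Emit:
apply_moves([
  [0, 0, 3, 0],
  [0, 0, 2.5, 0],
  [0, 0, 1.0, 0],
  [0, 0, 0.2, 0],
  [0, 0, 0, 0],
])

```text
time_s: 4.35
eef_pos: [460.3, -240.1, 237.6]
ee_rot: [0.0, 0.239, 0.971, -0.0]
force: [0.2, -0.5, 0.7]
grip_width: 0.001
```

Emit:
apply_moves([
  [0, 0, 0.3, 0],
  [0, 0, 0.3, 0],
  [0, 0, 0, 0],
])

```text
time_s: 4.65
eef_pos: [460.0, -239.8, 230.9]
ee_rot: [0.0, 0.239, 0.971, -0.0]
force: [-0.4, -0.6, -0.5]
grip_width: -0.0
```

Emit:
apply_moves([
  [0, 0, 0.3, 0],
  [0, 0, 0.3, 0],
  [0, 0, 0, 0],
])

```text
time_s: 4.95
eef_pos: [459.9, -239.7, 224.4]
ee_rot: [-0.0, 0.239, 0.971, 0.0]
force: [-0.6, -0.4, 0.1]
grip_width: 0.001
```

Emit:
apply_moves([
  [0, 0, 0.2, 0],
  [0, 0, 0, 0],
])

```text
time_s: 5.15
eef_pos: [460.1, -239.9, 223.0]
ee_rot: [0.0, 0.239, 0.971, -0.0]
force: [-0.1, 0.6, 1.7]
grip_width: -0.003
```

Emit:
apply_moves([
  [0, 0, 0.2, 0],
  [0, 0, 0.2, 0],
  [0, 0, 0, 0],
])

```text
time_s: 5.45
eef_pos: [460.1, -239.9, 219.5]
ee_rot: [0.0, 0.239, 0.971, -0.0]
force: [-1.8, 2.0, 7.4]
grip_width: 0.003
```

Emit:
apply_moves([
  [0, 0, 0.15, 0],
  [0, 0, 0, 0],
])

```text
time_s: 5.65
eef_pos: [460.1, -239.9, 218.3]
ee_rot: [0.0, 0.239, 0.971, -0.0]
force: [-3.9, 2.5, 9.3]
grip_width: -0.001
```

Emit:
apply_moves([
  [0, 0, 0.1, 0],
  [0, 0, 0, 0],
])

```text
time_s: 5.85
eef_pos: [460.1, -239.9, 217.4]
ee_rot: [0.0, 0.239, 0.971, -0.0]
force: [-3.8, 1.3, 10.8]
grip_width: 0.001
```

Emit:
apply_moves([
  [0, 0, 0.1, 0],
  [0, 0, 0.07, 0],
  [0, 0, 0, 0],
])

```text
time_s: 6.15
eef_pos: [460.1, -239.9, 215.8]
ee_rot: [0.001, 0.239, 0.971, -0.0]
force: [-4.4, 2.8, 11.7]
grip_width: 0.001
```

Emit:
apply_moves([
  [0, 0, -0.5, 0],
  [0, 0, -1, 0],
  [0, 0, -2, 0],
  [0, 0, -3, 0],
  [0, 0, -3, 0],
  [0, 0, 0, 0],
  [0, 0, 0, 0],
])

```text
time_s: 6.85
eef_pos: [460.0, -239.8, 309.7]
ee_rot: [0.0, 0.239, 0.971, -0.0]
force: [0.9, 0.4, -0.7]
grip_width: 0.0
```

```bash
python3 - <<'E'
from h import *
snap('top','t1.png');snap('wrist','w1.png')
E
```

```text
(no output)
```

View pics/t1.png

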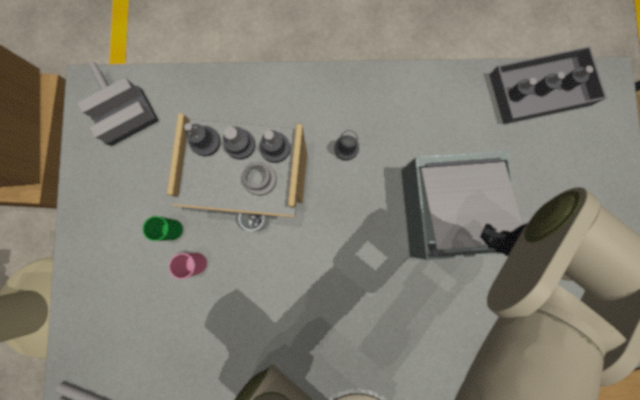

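View pics/w1.png

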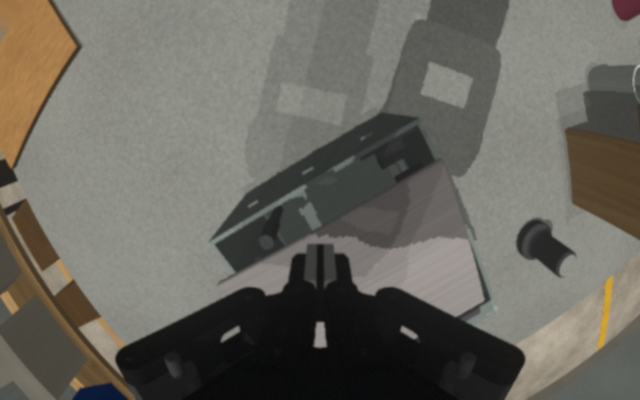

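Emit:
apply_moves([
  [0, 0, -4.5, 0],
  [-4.8, 0, 0, 0],
  [-4.8, 0, 0, 0],
  [-4.8, 0, 0, 0],
  [-4.8, 0, 0, 0],
  [-4.8, 0, 0, 0],
  [-4.8, 0, 0, 0],
])

```text
time_s: 7.65
eef_pos: [676.5, -354.2, 351.4]
ee_rot: [0.002, 0.239, 0.971, -0.0]
force: [0.1, -1.5, 1.5]
grip_width: -0.002
```

```bash
python3 -c "
from h import *
s=readout.sense();print(s['joints'],s['eef_pos'],s['ee_rot'])"
```

```text
[-6.35455353e-01  9.78983851e-01  2.71943160e-01  1.04565920e-03
  1.88636986e+00 -1.72399417e+00] [ 676.47411587 -354.16878873  351.41834963] [ 2.17386128e-03  2.38639686e-01  9.71105679e-01 -3.66644417e-04]
```

Emit:
apply_moves([
  [-4.8, 0, 0, 0],
  [-4.8, 0, 0, 0],
  [-4.8, 0, 0, 0],
])

```text
time_s: 7.95
eef_pos: [707.2, -370.3, 311.2]
ee_rot: [0.035, 0.239, 0.97, -0.008]
force: [0.5, -0.3, -0.9]
grip_width: -0.001
```

```bash
python3 -c "
from h import *
s=readout.sense();print(s['joints'],s['eef_pos'],s['ee_rot'])"
```

```text
[-0.63119121  1.07394197  0.1899099   0.01184271  1.80694888 -1.71679254] [ 707.21777949 -370.27275828  311.20307711] [ 0.03491082  0.23852846  0.97047376 -0.008129  ]
```

Emit:
apply_moves([
  [-4.8, 0, -1, 0],
  [-4.8, 0, -1, 0],
  [-4.8, 0, -1, 0],
  [-4.8, 0, -1, 0],
])

```text
time_s: 8.35
eef_pos: [724.9, -379.4, 318.1]
ee_rot: [0.092, 0.238, 0.967, -0.023]
force: [-0.2, 0.2, -0.3]
grip_width: 0.001
```

```bash
python3 -c "
from h import *
s=readout.sense();print(s['joints'],s['eef_pos'],s['ee_rot'])"
```

```text
[-0.63103759  1.07002471  0.1872674   0.02793569  1.69714289 -1.71382117] [ 724.90922864 -379.38508166  318.06225537] [ 0.09166717  0.23755493  0.96677406 -0.02264277]
```

Emit:
apply_moves([
  [-4.8, 0, 0, 0],
  [-4.8, 0, 0, 0],
  [-4.8, 0, 0, 0],
  [-4.8, 0, 0, 0],
  [-4.8, 0, 0, 0],
  [-4.8, 0, 0, 0],
  [-4.8, 0, 0, 0],
  [-4.8, 0, 0, 0],
])

```text
time_s: 9.15
eef_pos: [764.6, -400.1, 310.1]
ee_rot: [0.196, 0.234, 0.951, -0.048]
force: [-0.5, -1.4, -0.1]
grip_width: 0.004
```

```bash
python3 -c "
from h import *
s=readout.sense();print(s['joints'],s['eef_pos'],s['ee_rot'])"
```

```text
[-0.62969461  1.09498596  0.18745384  0.05835108  1.45777885 -1.71329319] [ 764.62268827 -400.1423747   310.10841723] [ 0.19553268  0.2337766   0.95120997 -0.04811518]
```

```bash
cat > kin.py <<'E'
import numpy as np
from scipy.optimize import least_squares
D=[([-1.40339,.312911,1.497703,0,1.330977,-.22342],[199.977,-485.433,303.887]),
([-.635455,.978984,.271943,.00104566,1.88637,-1.723994],[676.474,-354.169,351.418]),
([-.631191,1.073942,.18991,.0118427,1.806949,-1.716793],[707.2178,-370.273,311.203]),
([-.631038,1.070025,.187267,.0279357,1.697143,-1.713821],[724.909,-379.385,318.062]),
([-.629695,1.094986,.187454,.058351,1.457779,-1.713293],[764.6227,-400.1424,310.108])]
from scipy.spatial.transform import Rotation as R
def fk(q,p):
    a,h,L2,L3,d6,off=p
    q1,q2,q3,q4,q5,q6=q
    Rz=R.from_euler('z',q1); ry=lambda t:R.from_euler('y',t); rz=lambda t:R.from_euler('z',t)
    w=np.array([a,off,h])+ry(q2).apply([0,0,L2])+ry(q2+q3).apply([0,0,L3])
    Rt=Rz*ry(q2+q3)*rz(q4)*ry(q5)
    pos=Rz.apply(w)+Rt.apply([0,0,d6])
    return pos,Rt*rz(q6+np.pi/2)
def res(p): return np.concatenate([fk(q,p)[0]-x for q,x in D])
sol=least_squares(res,[0,300,350,350,200,115]); P=sol.x
lo=np.array([-2.94,-.97,.19,-1.23,.02,-2.88]);hi=np.array([2.94,2.17,2.56,4.37,3.11,2.88])
def ik(pos,M,q0):
    def f(q):
        x,r=fk(q,P); return np.concatenate([(x-pos)/100,(r.inv()*M).as_rotvec()])
    s=least_squares(f,np.clip(q0,lo+1e-3,hi-1e-3),bounds=(lo,hi)); return s.x,np.abs(s.fun).max()
if __name__=='__main__':
    print(P,np.abs(sol.fun).max())
    for q,x in D: print(fk(q,P)[1].as_quat()[[3,0,1,2]].round(3))
E
python3 kin.py
```

```text
[-52.87783339 130.91892171 477.1047962  431.06159536 178.41290952
 116.38328653] 2.7944053334887826
[ 0.     0.981  0.194 -0.   ]
[ 0.002  0.239  0.971 -0.   ]
[ 0.035  0.239  0.97  -0.008]
[ 0.092  0.238  0.967 -0.023]
[ 0.196  0.234  0.951 -0.048]
```

```bash
cat > t.py <<'E'
from kin import *
def M(az,e,xup=True):
    z=np.array([np.cos(e)*np.cos(az),np.cos(e)*np.sin(az),-np.sin(e)])
    u=np.array([0,0,1.]); x=u-u@z*z; x/=np.linalg.norm(x); x*= 1 if xup else -1
    return R.from_matrix(np.c_[x,np.cross(z,x),z])
def rep(name,g,M0,fw=54):
    z=M0.apply([0,0,1]); 
    best=None
    for q1 in (-.6,0,.5):
      for q4 in (0,-1,1,2.5):
       for q6 in (-2,0,2):
        q,f=ik(np.array(g)-fw*z,M0,[q1,.3,1.8,q4,1.2,q6])
        if best is None or f<best[1]-1e-6: best=(q,f)
    print(name,best[0].round(2),round(best[1],3))
import sys
for az in (-.48,-.1,.2):
  for e in np.radians([20,30,40]):
    print('az',az,'e',round(np.degrees(e)))
    for xu in (True,False):
        rep('cup z60 xup%d'%xu,[527,233,60],M(az,e,xu))
        rep('box z230 xup%d'%xu,[540,-235,240],M(az,e,xu))
E
time timeout 900 python3 t.py
```

```text
az -0.48 e 20
cup z60 xup1 [ 0.53  0.65  1.96  4.37  0.99 -2.09] 0.022
box z230 xup1 [-0.69  0.17  2.12  2.63  0.4  -1.16] 0.0
cup z60 xup0 [0.53 0.65 1.96 4.37 0.99 1.05] 0.022
box z230 xup0 [-0.69  0.17  2.12  2.63  0.4   1.98] 0.0
az -0.48 e 30
cup z60 xup1 [ 0.49  0.58  1.98  4.37  0.8  -2.13] 0.094
box z230 xup1 [-0.68  0.15  2.03  1.99  0.19 -0.52] 0.0
cup z60 xup0 [0.49 0.58 1.98 4.37 0.8  1.01] 0.094
box z230 xup0 [-0.68  0.15  2.03  1.99  0.19  2.62] 0.0
az -0.48 e 40
cup z60 xup1 [ 0.46  0.54  1.85 -1.23  0.68 -2.77] 0.098
box z230 xup1 [-0.67  0.15  1.93  0.65  0.24  0.81] 0.0
cup z60 xup0 [ 0.46  0.54  1.85 -1.23  0.68  0.37] 0.098
box z230 xup0 [-0.67  0.15  1.93  0.65  0.24 -2.33] 0.0
az -0.1 e 20
cup z60 xup1 [ 0.39  0.57  2.14  3.77  0.86 -1.83] 0.0
box z230 xup1 [-0.89  0.2   2.08  1.82  0.76 -0.67] 0.0
cup z60 xup0 [0.39 0.57 2.14 3.77 0.86 1.31] 0.0
box z230 xup0 [-0.89  0.2   2.08  1.82  0.76  2.48] 0.0
az -0.1 e 30
cup z60 xup1 [ 0.37  0.51  2.1   3.91  0.61 -1.99] 0.0
box z230 xup1 [-0.86  0.17  2.    1.48  0.64 -0.33] 0.0
cup z60 xup0 [0.37 0.51 2.1  3.91 0.61 
[... 325 characters left out ...]
.22  0.54  2.23  3.17  0.85 -1.58] 0.0
box z230 xup1 [-0.98  0.28  1.97  1.52  1.06 -0.6 ] 0.0
cup z60 xup0 [0.22 0.54 2.23 3.17 0.85 1.56] 0.0
box z230 xup0 [-0.98  0.28  1.97  1.52  1.06  2.55] 0.0
az 0.2 e 30
cup z60 xup1 [ 0.22  0.47  2.19  3.17  0.56 -1.59] 0.0
box z230 xup1 [-0.94  0.25  1.91  1.3   0.96 -0.38] 0.0
cup z60 xup0 [0.22 0.47 2.19 3.17 0.56 1.55] 0.0
box z230 xup0 [-0.94  0.25  1.91  1.3   0.96  2.76] 0.0
az 0.2 e 40
cup z60 xup1 [ 0.22  0.43  2.12  3.19  0.27 -1.61] 0.0
box z230 xup1 [-0.9   0.24  1.83  1.04  0.91 -0.13] 0.0
cup z60 xup0 [0.22 0.43 2.12 3.19 0.27 1.53] 0.0
box z230 xup0 [-0.91  0.24  1.85  1.13  0.91  2.88] 0.059
real	0m56.352s
user	0m53.869s
sys	0m0.252s
```

```bash
cat > plan.py <<'E'
import sys, numpy as np
from rig import readout
from scipy.spatial.transform import Rotation as R
from kin import ik
s=readout.sense()
M=R.from_quat(np.array(s['ee_rot'])[[1,2,3,0]]); p=np.array(s['eef_pos'])
z=M.apply([0,0,1]);x=M.apply([1,0,0])
print('t',s['time_s'],'q',np.round(s['joints'],2),'p',p.round(1),'az %.3f e %.3f'%(np.arctan2(z[1],z[0]),np.arcsin(-z[2])),'x',x.round(2),'y',M.apply([0,1,0]).round(2),'F',np.round(s['force'],1),'gw',round(s['grip_width'],3))
print('grasp',(p+53.9*z).round(1),'tip',(p+73*z).round(1))
# args: g|p|d x y z  (grasp target/ tcp target / delta)
a=sys.argv[1:]
while a:
    k=a[0]; v=np.array([float(t) for t in a[1:4]]); a=a[4:]
    T={'g':v-53.9*z,'t':v-73*z,'p':v,'d':p+v}[k]
    d=M.inv().apply(T-p); n=max(1,int(np.ceil(np.linalg.norm(d)/48)))
    q,f=ik(T,M,s['joints'])
    print('total cm',(d/10).round(2),'rows',n,'each',(d/10/n).round(2),'ik',q.round(2),round(f,3))
    p=T
E
python3 plan.py p 640 -250 450 p 740 110 450
```

```text
t 9.15 q [-0.63  1.09  0.19  0.06  1.46 -1.71] p [ 764.6 -400.1  310.1] az -0.482 e 1.165 x [-0.81  0.43 -0.39] y [ 0.46  0.89 -0.  ] F [-0.5 -1.4 -0.1] gw 0.004
grasp [ 783.5 -410.   260.6] tip [ 790.1 -413.5  243. ]
total cm [ 11.02   7.53 -19.96] rows 6 each [ 1.84  1.25 -3.33] ik [-0.55  0.51  0.9   0.03  1.32 -1.64] 0.0
total cm [ 7.19 36.53 -3.09] rows 8 each [ 0.9   4.57 -0.39] ik [ 0.04  0.75  0.5  -0.2   1.53 -1.08] 0.0
```

Emit:
apply_moves([
  [1.8, 1.3, -3.3, 0],
  [1.8, 1.3, -3.3, 0],
  [1.8, 1.3, -3.3, 0],
  [1.8, 1.3, -3.3, 0],
  [1.8, 1.3, -3.3, 0],
  [1.8, 1.3, -3.3, 0],
])

```text
time_s: 9.75
eef_pos: [645.1, -250.5, 449.0]
ee_rot: [0.195, 0.234, 0.951, -0.048]
force: [0.5, 0.1, 1.3]
grip_width: 0.002
```

Emit:
apply_moves([
  [0.9, 4.6, -0.4, 0],
  [0.9, 4.6, -0.4, 0],
  [0.9, 4.6, -0.4, 0],
  [0.9, 4.6, -0.4, 0],
  [0.9, 4.6, -0.4, 0],
  [0.9, 4.6, -0.4, 0],
  [0.9, 4.6, -0.4, 0],
  [0.9, 4.6, -0.4, 0],
])

```text
time_s: 10.55
eef_pos: [746.9, 112.9, 449.5]
ee_rot: [0.195, 0.234, 0.951, -0.047]
force: [0.6, 0.5, 0.1]
grip_width: 0.002
```

```bash
python3 plan.py d 300 30 0
```

```text
t 10.55 q [ 0.04  0.76  0.47 -0.2   1.56 -1.08] p [746.9 112.9 449.5] az -0.479 e 1.166 x [-0.81  0.43 -0.39] y [0.46 0.89 0.  ] F [0.6 0.5 0.1] gw 0.002
grasp [765.8 103.1 399.9] tip [772.5  99.7 382.4]
total cm [-23.15  16.56   9.95] rows 7 each [-3.31  2.37  1.42] ik [ 0.01  1.11  0.19  0.01  0.52 -1.21] 0.859
```

Emit:
apply_moves([
  [-3.9, 2.8, 0.5, 0],
  [-3.9, 2.8, 0.5, 0],
  [-3.9, 2.8, 0.5, 0],
  [-3.9, 2.8, 0.5, 0],
  [-3.9, 2.8, 0.5, 0],
  [-3.9, 2.8, 0.5, 0],
  [-3.9, 2.8, 0.5, 0],
  [-3.9, 2.8, 0.5, 0],
])

```text
time_s: 11.35
eef_pos: [832.8, 119.2, 418.2]
ee_rot: [0.283, 0.218, 0.934, -0.014]
force: [0.4, -0.0, 0.3]
grip_width: 0.002
```

```bash
python3 plan.py d 300 30 0
```

```text
t 11.35 q [ 0.04  0.97  0.19 -0.17  1.43 -1.1 ] p [832.8 119.2 418.2] az -0.279 e 0.996 x [-0.74  0.4  -0.54] y [0.42 0.9  0.1 ] F [ 0.4 -0.   0.3] gw 0.002
grasp [861.  111.1 373. ] tip [871.  108.2 357. ]
total cm [-21.13  15.17  15.24] rows 7 each [-3.02  2.17  2.18] ik [ 0.    1.19  0.19  0.22  0.27 -1.42] 1.418
```

Emit:
apply_moves([
  [-3.9, 2.7, 0, 0],
  [-3.9, 2.7, 0, 0],
  [-3.9, 2.7, 0, 0],
  [-3.9, 2.7, 0, 0],
  [-3.9, 2.7, 0, 0],
  [-3.9, 2.7, 0, 0],
  [-3.9, 2.7, 0, 0],
  [-3.9, 2.7, 0, 0],
])

```text
time_s: 12.15
eef_pos: [842.1, 134.2, 477.5]
ee_rot: [0.376, 0.199, 0.905, 0.023]
force: [-0.2, -0.7, -0.9]
grip_width: -0.001
```

```bash
python3 plan.py d 300 30 0
```

```text
t 12.15 q [ 0.05  0.92  0.19 -0.15  1.27 -1.1 ] p [842.1 134.2 477.5] az -0.155 e 0.798 x [-0.64  0.38 -0.67] y [0.34 0.92 0.19] F [-0.2 -0.7 -0.9] gw -0.001
grasp [879.2 128.4 438.8] tip [892.4 126.3 425.2]
total cm [-18.02  13.02  20.36] rows 7 each [-2.57  1.86  2.91] ik [ 0.01  1.16  0.19  0.41  0.2  -1.59] 1.608
```

Emit:
apply_moves([
  [-4.2, 2.1, 0.5, 0],
  [-4.2, 2.1, 0.5, 0],
  [-4.2, 2.1, 0.5, 0],
  [-4.2, 2.1, 0.5, 0],
  [-4.2, 2.1, 0.5, 0],
  [-4.2, 2.1, 0.5, 0],
  [-4.2, 2.1, 0.5, 0],
  [-4.2, 2.1, 0.5, 0],
])

```text
time_s: 12.95
eef_pos: [841.0, 107.7, 555.9]
ee_rot: [0.462, 0.179, 0.867, 0.056]
force: [0.5, -0.6, -0.7]
grip_width: -0.002
```

```bash
python3 plan.py d 300 30 0
```

```text
t 12.95 q [ 0.01  0.85  0.19 -0.08  1.14 -1.16] p [841.  107.7 555.9] az -0.084 e 0.604 x [-0.51  0.36 -0.78] y [0.26 0.93 0.26] F [ 0.5 -0.6 -0.7] gw -0.002
grasp [885.2 104.  525.3] tip [900.9 102.7 514.5]
total cm [-14.2   10.56  24.41] rows 7 each [-2.03  1.51  3.49] ik [-0.02  1.11  0.19  0.66  0.16 -1.84] 1.744
```

Emit:
apply_moves([
  [-4.4, 1.5, 0.8, 0],
  [-4.4, 1.5, 0.8, 0],
  [-4.4, 1.5, 0.8, 0],
  [-4.4, 1.5, 0.8, 0],
  [-4.4, 1.5, 0.8, 0],
  [-4.4, 1.5, 0.8, 0],
  [-4.4, 1.5, 0.8, 0],
  [-4.4, 1.5, 0.8, 0],
])

```text
time_s: 13.75
eef_pos: [819.5, 55.5, 649.4]
ee_rot: [0.54, 0.162, 0.822, 0.08]
force: [0.5, -0.7, -0.2]
grip_width: 0.001
```

```bash
python3 plan.py d 300 30 0
```

```text
t 13.75 q [-0.08  0.75  0.19  0.04  1.04 -1.26] p [819.5  55.5 649.4] az -0.047 e 0.416 x [-0.36  0.35 -0.86] y [0.18 0.93 0.31] F [ 0.5 -0.7 -0.2] gw 0.001
grasp [868.7  53.2 627.7] tip [886.2  52.4 619.9]
total cm [-9.87  8.18 27.29] rows 7 each [-1.41  1.17  3.9 ] ik [-0.07  1.03  0.19  0.9   0.15 -2.09] 1.778
```

Emit:
apply_moves([
  [-4.6, 0.6, 0.8, 0],
  [-4.6, 0.6, 0.8, 0],
  [-4.6, 0.6, 0.8, 0],
  [0, 0, 0, -8],
  [0, 0, 0, -8],
])

```text
time_s: 14.25
eef_pos: [803.4, 16.4, 688.5]
ee_rot: [0.573, 0.041, 0.818, 0.005]
force: [1.2, -0.2, 0.0]
grip_width: -0.002
```

```bash
python3 plan.py p 600 -100 500 p 480 -200 400 p 400 -245 300 p 365 -245 205 p 425 -241 182 t 560 -235 280 t 640 -235 280
```

```text
t 14.25 q [-0.15  0.71  0.19  0.12  1.03 -1.61] p [803.4  16.4 688.5] az -0.042 e 0.350 x [-0.34  0.07 -0.94] y [0.06 1.   0.06] F [ 1.2 -0.2  0. ] gw -0.002
grasp [854.   14.3 670.1] tip [871.9  13.5 663.5]
total cm [ 23.72 -13.91 -12.17] rows 7 each [ 3.39 -1.99 -1.74] ik [-0.48  0.11  1.57  1.    0.49 -2.61] 0.0
total cm [ 12.71 -11.27  -7.44] rows 4 each [ 3.18 -2.82 -1.86] ik [-0.84 -0.01  1.86  1.14  0.73 -2.88] 0.143
total cm [11.76 -5.54 -3.91] rows 3 each [ 3.92 -1.85 -1.3 ] ik [-1.04 -0.01  2.03  1.03  0.78 -2.88] 0.327
total cm [10.1  -0.75 -0.03] rows 3 each [ 3.37 -0.25 -0.01] ik [-1.06  0.05  2.16  0.94  0.66 -2.88] 0.494
total cm [0.15 0.64 6.4 ] rows 2 each [0.08 0.32 3.2 ] ik [-0.91  0.18  2.07  0.98  0.55 -2.88] 0.501
total cm [-13.73   1.98   1.99] rows 3 each [-4.58  0.66  0.66] ik [-0.83  0.13  1.89  1.09  0.64 -2.88] 0.28
total cm [-2.71  0.5   7.51] rows 2 each [-1.36  0.25  3.75] ik [-0.72  0.27  1.74  1.14  0.56 -2.88] 0.24
```

Emit:
apply_moves([
  [0, 0, 0, 8.5],
  [0, 0, 0, 8.5],
  [0, 0, 0, 8.5],
  [0, 0, 0, 8.5],
  [0, 0, 0, 8.5],
  [0, 0, 0, 8.5],
  [0, 0, 0, 8.5],
  [0, 0, 0, 8.5],
])

```text
time_s: 15.05
eef_pos: [803.7, 16.9, 688.0]
ee_rot: [0.47, 0.496, 0.653, 0.328]
force: [0.3, -0.9, 0.8]
grip_width: 0.001
```

Emit:
apply_moves([
  [0, 0, 0, 8.5],
  [0, 0, 0, 8.5],
  [0, 0, 0, 8.5],
  [0, 0, 0, 8.5],
  [0, 0, 0, 8.5],
  [0, 0, 0, 8.5],
  [0, 0, 0, 8.5],
  [0, 0, 0, 8.5],
])

```text
time_s: 15.85
eef_pos: [803.7, 16.9, 688.0]
ee_rot: [0.207, 0.776, 0.264, 0.534]
force: [-0.2, 0.2, 0.3]
grip_width: -0.005
```

Emit:
apply_moves([
  [0, 0, 0, 8.5],
  [0, 0, 0, 8.5],
  [0, 0, 0, 8.5],
  [0, 0, 0, 8.5],
  [0, 0, 0, 6],
])

```text
time_s: 16.35
eef_pos: [803.7, 16.9, 688.0]
ee_rot: [0.012, 0.819, -0.017, 0.573]
force: [0.4, -0.2, 0.6]
grip_width: 0.005
```

```bash
python3 plan.py p 600 -100 500 p 480 -200 400 p 380 -245 300 p 365 -245 205 p 425 -241 182 t 560 -235 280 t 640 -235 280
```

```text
t 16.35 q [-0.15  0.71  0.19  0.12  1.03  1.47] p [803.7  16.9 688. ] az -0.041 e 0.350 x [ 0.34 -0.01  0.94] y [-0.04 -1.   -0.  ] F [ 0.4 -0.2  0.6] gw 0.005
grasp [854.3  14.8 669.5] tip [872.2  14.1 662.9]
total cm [-24.47  12.54 -12.21] rows 7 each [-3.5   1.79 -1.74] ik [-0.48  0.11  1.57  1.    0.49  0.47] 0.0
total cm [-13.36  10.5   -7.44] rows 4 each [-3.34  2.62 -1.86] ik [-0.88 -0.01  1.93  1.42  0.78 -0.15] 0.0
total cm [-12.75   4.92  -5.78] rows 4 each [-3.19  1.23 -1.44] ik [-1.22 -0.01  2.19  1.49  1.05 -0.52] 0.0
total cm [-9.44  0.07  1.85] rows 3 each [-3.15  0.02  0.62] ik [-1.26  0.15  2.32  1.61  1.08 -0.84] 0.0
total cm [-0.11 -0.65  6.4 ] rows 2 each [-0.05 -0.32  3.2 ] ik [-1.08  0.27  2.24  1.79  0.98 -0.91] 0.0
total cm [13.83 -1.17  1.98] rows 3 each [ 4.61 -0.39  0.66] ik [-0.91  0.15  2.01  1.64  0.8  -0.48] 0.0
total cm [ 2.74 -0.33  7.51] rows 2 each [ 1.37 -0.17  3.75] ik [-0.76  0.28  1.84  1.69  0.67 -0.44] 0.0
```

Emit:
apply_moves([
  [-3.1, 1.6, -1.5, 0],
  [-3.1, 1.6, -1.5, 0],
  [-3.1, 1.6, -1.5, 0],
  [-3.1, 1.6, -1.5, 0],
  [-3.1, 1.6, -1.5, 0],
  [-3.1, 1.6, -1.5, 0],
  [-3.1, 1.6, -1.5, 0],
  [-2.8, 1.4, -1.5, 0],
])

```text
time_s: 17.15
eef_pos: [621.1, -93.7, 517.4]
ee_rot: [0.013, 0.819, -0.014, 0.573]
force: [0.8, -0.0, 0.2]
grip_width: 0.0
```

Emit:
apply_moves([
  [-2.7, 2.1, -1.5, 0],
  [-2.7, 2.1, -1.5, 0],
  [-2.7, 2.1, -1.5, 0],
  [-2.7, 2.1, -1.5, 0],
  [-2.7, 2.1, -1.5, 0],
  [0, 0, 0, 0],
])

```text
time_s: 17.75
eef_pos: [500.0, -196.5, 415.7]
ee_rot: [0.014, 0.82, -0.016, 0.572]
force: [0.1, 0.1, -0.3]
grip_width: -0.003
```

```bash
python3 plan.py p 380 -245 300 p 365 -245 205 p 425 -241 182 t 560 -235 280 t 640 -235 280
```

```text
t 17.75 q [-0.83 -0.01  1.9   1.39  0.75 -0.1 ] p [ 500.  -196.5  415.7] az -0.043 e 0.353 x [ 0.35 -0.01  0.94] y [-0.04 -1.    0.  ] F [ 0.1  0.1 -0.3] gw -0.003
grasp [ 550.5 -198.7  397.1] tip [ 568.4 -199.4  390.5]
total cm [-14.96   5.29  -7.05] rows 4 each [-3.74  1.32 -1.76] ik [-1.21 -0.01  2.19  1.48  1.05 -0.52] 0.0
total cm [-9.43  0.02  1.88] rows 3 each [-3.14  0.01  0.63] ik [-1.26  0.15  2.32  1.61  1.08 -0.85] 0.0
total cm [-0.09 -0.66  6.4 ] rows 2 each [-0.04 -0.33  3.2 ] ik [-1.08  0.27  2.24  1.79  0.97 -0.91] 0.0
total cm [13.86 -1.11  1.94] rows 3 each [ 4.62 -0.37  0.65] ik [-0.91  0.15  2.    1.63  0.8  -0.48] 0.0
total cm [ 2.77 -0.33  7.5 ] rows 2 each [ 1.38 -0.16  3.75] ik [-0.76  0.28  1.83  1.68  0.67 -0.44] 0.0
```

Emit:
apply_moves([
  [-3.7, 1.3, -1.8, 0],
  [-3.7, 1.3, -1.8, 0],
  [-3.7, 1.3, -1.8, 0],
  [-3.7, 1.3, -1.8, 0],
  [-3.1, 0, 0, 0],
  [-3.1, 0, 0, 0],
  [-3.1, 0, 0, 0],
  [0, 0, 0, 0],
])

```text
time_s: 18.55
eef_pos: [349.2, -242.0, 214.7]
ee_rot: [0.011, 0.82, -0.015, 0.571]
force: [0.4, 0.8, 0.1]
grip_width: -0.003
```

```bash
python3 plan.py t 430 -243 178
python3 - <<'E'
from h import *
snap('top','t2.png');c=snap('wrist','w2.png'); print(c['eye'])
E
```

```text
t 18.55 q [-1.33  0.2   2.36  1.6   1.12 -0.95] p [ 349.2 -242.   214.7] az -0.038 e 0.354 x [ 0.35 -0.01  0.94] y [-0.04 -1.    0.  ] F [0.4 0.8 0.1] gw -0.003
grasp [ 399.7 -243.9  196.1] tip [ 417.6 -244.6  189.4]
total cm [-0.65 -0.21  1.55] rows 1 each [-0.65 -0.21  1.55] ik [-1.27  0.14  2.33  1.6   1.09 -0.85] 0.0
[ 311.66864942 -241.00530963  312.53849898]
```

View pics/t2.png

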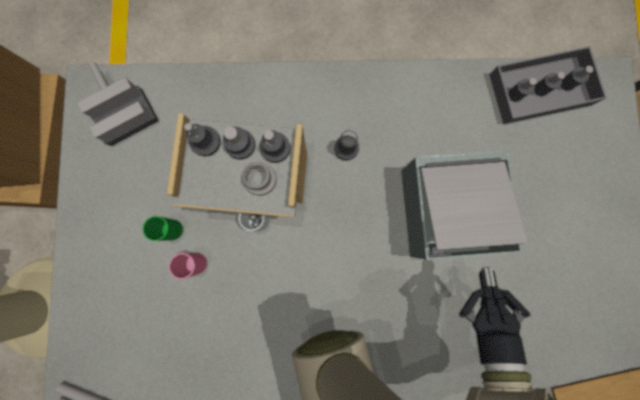

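View pics/w2.png

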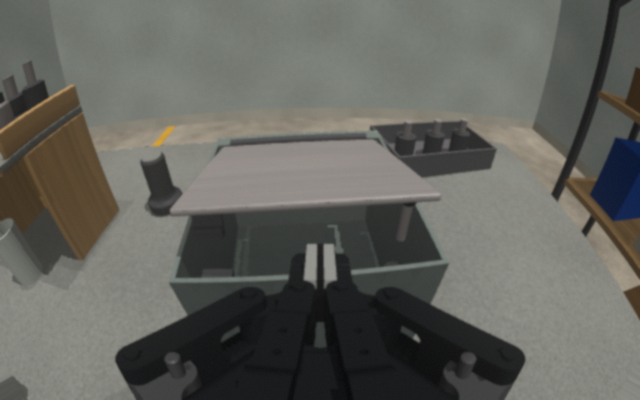

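```bash
python3 - <<'E'
from h import *
c=capture('wrist')
for p in [(459,-240,195),(459,-240,189),(438,-240,150),(417.6,-244.6,189.4)]: print(p,proj(c,p,True).round(0))
E
python3 plan.py t 430 -243 178 t 490 -241 158
```

```text
(459, -240, 195) [309. 206.]
(459, -240, 189) [309. 213.]
(438, -240, 150) [310. 279.]
(417.6, -244.6, 189.4) [318. 264.]
t 18.7 q [-1.33  0.19  2.36  1.6   1.12 -0.94] p [ 350.3 -242.4  217.8] az -0.038 e 0.351 x [ 0.34 -0.    0.94] y [-0.04 -1.    0.01] F [ 0.6 -0.7  0.5] gw -0.001
grasp [ 400.9 -244.4  199.3] tip [ 418.8 -245.   192.7]
total cm [-1.   -0.25  1.54] rows 1 each [-1.   -0.25  1.54] ik [-1.27  0.14  2.33  1.61  1.09 -0.86] 0.0
total cm [ 0.18 -0.43  6.31] rows 2 each [ 0.09 -0.21  3.16] ik [-1.09  0.26  2.25  1.78  0.98 -0.92] 0.0
```

Emit:
apply_moves([
  [-1.0, -0.2, 1.5, 0],
  [0.1, -0.2, 2.0, 0],
  [0.1, -0.2, 2.0, 0],
  [0, 0, 0, 0],
])

```text
time_s: 19.1
eef_pos: [400.8, -237.3, 191.2]
ee_rot: [0.013, 0.819, -0.011, 0.573]
force: [-0.2, -0.0, -0.2]
grip_width: -0.003
```

Emit:
apply_moves([
  [0, 0, 2.0, 0],
  [0, 0, 0, 0],
])

```text
time_s: 19.3
eef_pos: [418.7, -238.3, 184.2]
ee_rot: [0.013, 0.819, -0.011, 0.573]
force: [-0.3, 0.5, -0.4]
grip_width: 0.001
```

```bash
cat > arc.py <<'E'
import numpy as np
from rig import readout
from scipy.spatial.transform import Rotation as R
s=readout.sense();M=R.from_quat(np.array(s['ee_rot'])[[1,2,3,0]]);p=np.array(s['eef_pos'])
tip=p+73*M.apply([0,0,1]); print('tip',tip.round(1),'F',s['force'])
c=np.array([547.6,-233.8]); yaw=.059; ex=np.array([np.cos(yaw),np.sin(yaw)])
bx=(tip[:2]-c)@ex; print('box x',bx)
prev=tip
for th,rho in [(.35,135),(.5,133),(.7,131),(.9,129),(1.1,127),(1.3,125),(1.45,123),(1.6,121),(1.72,120)]:
    # finger half thickness 12 below lid underside (3)
    X=85-rho*np.cos(th)-14*np.sin(th)*1; Z=147+rho*np.sin(th)-14*np.cos(th)
    w=np.r_[c+ex*X+np.array([-ex[1],ex[0]])*(-4),Z]; d=M.inv().apply(w-prev)/10
    print(th,w.round(0),'d cm',d.round(2)); prev=w
E
python3 arc.py
```

```text
tip [ 487.3 -240.7  159.1] F [-0.29558035  0.50459654 -0.42991267]
box x -60.63826634832516
0.35 [ 501. -241.  180.] d cm [ 2.45 -0.05  0.6 ]
0.5 [ 509. -240.  198.] d cm [ 2.   -0.06  0.14]
0.7 [ 524. -239.  221.] d cm [ 2.57 -0.11  0.57]
0.9 [ 542. -238.  239.] d cm [ 2.37 -0.15  1.05]
1.1 [ 563. -237.  254.] d cm [ 2.08 -0.18  1.47]
1.3 [ 586. -236.  264.] d cm [ 1.72 -0.21  1.83]
1.45 [ 604. -234.  267.] d cm [ 0.97 -0.16  1.58]
1.6 [ 622. -233.  268.] d cm [ 0.71 -0.17  1.68]
1.72 [ 637. -233.  268.] d cm [ 0.44 -0.13  1.37]
```

Emit:
apply_moves([
  [1.2, 0, 0.3, 0],
  [1.2, 0, 0.3, 0],
  [1.0, 0, 0.1, 0],
  [1.0, 0, 0.1, 0],
  [1.3, 0, 0.3, 0],
  [1.3, 0, 0.3, 0],
  [0, 0, 0, 0],
])

```text
time_s: 20.0
eef_pos: [454.9, -239.3, 246.0]
ee_rot: [0.014, 0.819, -0.011, 0.573]
force: [-1.5, -0.1, -0.8]
grip_width: -0.001
```

Emit:
apply_moves([
  [1.2, -0.1, 0.5, 0],
  [1.2, -0.1, 0.5, 0],
  [1.0, -0.1, 0.7, 0],
  [1.0, -0.1, 0.7, 0],
  [0.9, -0.1, 0.9, 0],
  [0.9, -0.1, 0.9, 0],
  [0, 0, 0, 0],
])

```text
time_s: 20.7
eef_pos: [516.4, -235.1, 288.4]
ee_rot: [0.013, 0.819, -0.012, 0.573]
force: [0.2, 0.6, -0.7]
grip_width: 0.0
```

```bash
python3 arc.py | head -3;  python3 -c "
from h import *
snap('wrist','w3.png')"
```

```text
tip [ 584.9 -237.6  263.3] F [ 0.21826267  0.56935144 -0.73166317]
box x 37.04672617004231
0.35 [ 501. -241.  180.] d cm [-10.68   0.52  -4.98]
```

View pics/w3.png

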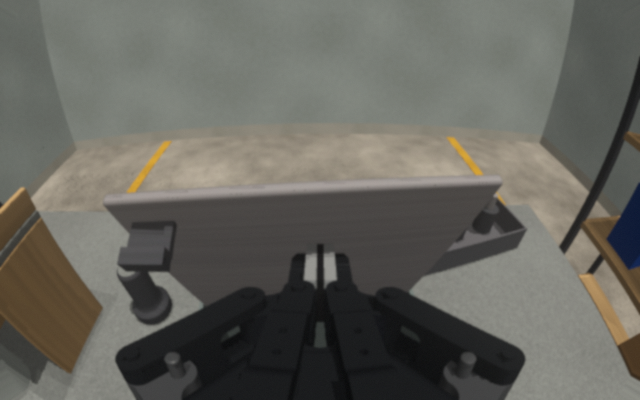

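Emit:
apply_moves([
  [0.5, -0.1, 0.8, 0],
  [0.5, -0.1, 0.8, 0],
  [0.4, -0.1, 0.8, 0],
  [0.4, -0.1, 0.8, 0],
  [0.3, 0, 0.8, 0],
  [0.3, 0, 0.8, 0],
  [0.3, 0, 0.8, 0],
  [0, 0, 0, 0],
])

```text
time_s: 21.55
eef_pos: [578.7, -233.2, 293.6]
ee_rot: [0.012, 0.82, -0.012, 0.572]
force: [0.8, 0.7, -0.5]
grip_width: 0.002
```

```bash
python3 arc.py | head -3;  python3 -c "
from h import *
snap('wrist','w4.png')"
```

```text
tip [ 647.1 -235.7  268.5] F [ 0.7794139   0.73909678 -0.51992071]
box x 99.26020436275981
0.35 [ 501. -241.  180.] d cm [-13.31   0.93 -10.62]
```

View pics/w4.png

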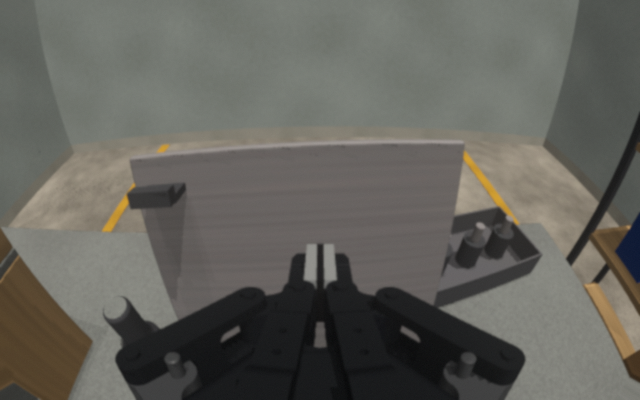

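Emit:
apply_moves([
  [0.5, 0, -4.5, 0],
  [0.5, 0, -4.5, 0],
  [0.5, 0, -4.5, 0],
  [0.5, 0, -4.5, 0],
  [0, 0, 0, 0],
], grip=8.5)

```text
time_s: 22.1
eef_pos: [413.3, -227.5, 377.0]
ee_rot: [0.016, 0.819, -0.013, 0.573]
force: [-0.0, -0.2, -0.0]
grip_width: 0.848
```

```bash
python3 -c "
from h import *
snap('wrist','w5.png')"
python3 plan.py g 450 0 330 g 420 170 220 g 410 237 103 g 527 233 60
```

```text
t 22.15 q [-1.1  -0.09  2.09  1.42  0.97 -0.3 ] p [ 414.6 -227.7  375.9] az -0.042 e 0.350 x [ 0.34 -0.    0.94] y [-0.04 -1.    0.01] F [-0.  -0.3  0.4] gw 0.924
grasp [ 465.1 -229.8  357.4] tip [ 483.1 -230.6  350.9]
total cm [ -3.2  -22.93  -1.38] rows 5 each [-0.64 -4.59 -0.28] ik [-0.49 -0.3   2.29  1.66  0.42 -0.27] 0.0
total cm [-11.44 -16.97   0.29] rows 5 each [-2.29 -3.39  0.06] ik [ 0.28 -0.01  2.38  3.78  0.52 -2.04] 0.0
total cm [-11.36  -6.76   2.81] rows 3 each [-3.79 -2.25  0.94] ik [ 0.53  0.36  2.37  3.85  0.89 -1.86] 0.0
total cm [-0.03 -0.09 12.47] rows 3 each [-0.01 -0.03  4.16] ik [ 0.36  0.56  2.17  3.66  0.85 -1.79] 0.0
```

View pics/w5.png

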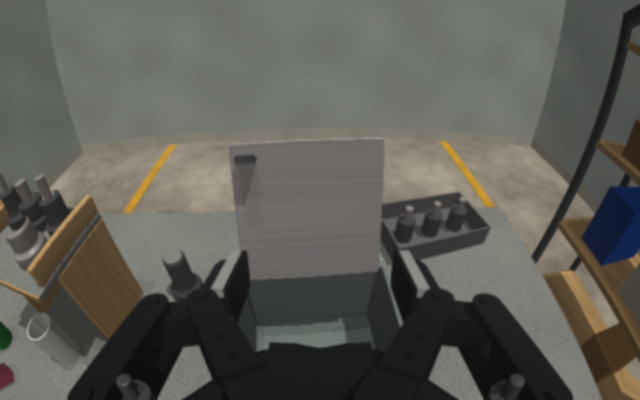

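Emit:
apply_moves([
  [-0.6, -4.5, -0.3, 0],
  [-0.6, -4.5, -0.3, 0],
  [-0.6, -4.5, -0.3, 0],
  [-0.6, -4.5, -0.3, 0],
  [-0.6, -4.5, -0.3, 0],
])

```text
time_s: 22.65
eef_pos: [399.2, -2.2, 349.8]
ee_rot: [0.012, 0.82, -0.013, 0.572]
force: [0.9, -0.1, 0.3]
grip_width: 0.992
```

Emit:
apply_moves([
  [-1.4, -2.1, 0, 0],
  [-1.4, -2.1, 0, 0],
  [-1.4, -2.1, 0, 0],
  [-1.4, -2.1, 0, 0],
  [-1.4, -2.1, 0, 0],
  [-1.4, -2.1, 0, 0],
  [-1.4, -2.1, 0, 0],
  [-1.4, -2.1, 0, 0],
])

```text
time_s: 23.45
eef_pos: [378.0, 128.2, 271.9]
ee_rot: [0.006, 0.815, -0.01, 0.58]
force: [1.4, -0.2, 1.2]
grip_width: 0.994
```

```bash
python3 -c "
from h import *
snap('wrist','w6.png')"
python3 plan.py g 410 237 103 g 527 233 60
```

```text
t 23.5 q [ 0.08 -0.09  2.44  3.37  0.45 -1.74] p [376.6 129.6 269.3] az -0.024 e 0.339 x [ 0.33 -0.01  0.94] y [-0.03 -1.   -0.  ] F [-1.8  0.8 -2.4] gw 0.997
grasp [427.4 128.4 251.4] tip [445.4 127.9 245. ]
total cm [-14.69 -10.77   3.05] rows 4 each [-3.67 -2.69  0.76] ik [ 0.52  0.36  2.38  3.81  0.9  -1.83] 0.0
total cm [-0.16  0.12 12.47] rows 3 each [-0.05  0.04  4.16] ik [ 0.36  0.57  2.17  3.62  0.86 -1.76] 0.0
```

View pics/w6.png

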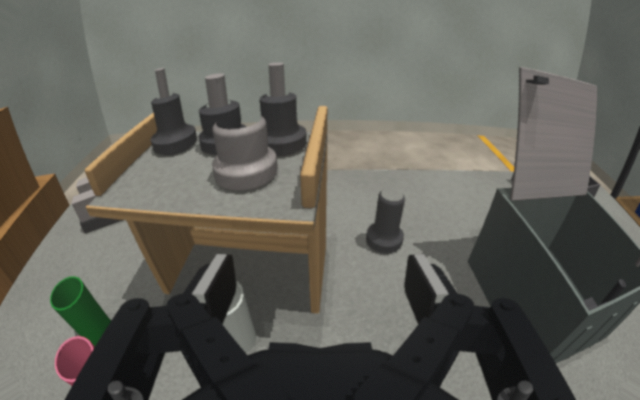

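Emit:
apply_moves([
  [-2.9, -2.2, 0.6, 0],
  [-2.9, -2.2, 0.6, 0],
  [-2.9, -2.2, 0.6, 0],
  [-2.9, -2.1, 0.6, 0],
  [-2.9, -2.1, 0.6, 0],
  [0, 0, 0, 0],
])

```text
time_s: 24.1
eef_pos: [360.6, 238.0, 121.2]
ee_rot: [0.006, 0.817, -0.007, 0.577]
force: [-0.0, 0.0, 0.6]
grip_width: 0.996
```

```bash
python3 plan.py g 410 237 103 g 527 233 60
python3 - <<'E'
from h import *
c=snap('wrist','w7.png')
for p in [(527,233,100),(527,262,100),(527,204,100),(498,233,100),(500,233,0)]: print(p,proj(c,p,True).round(0))
E
```

```text
t 24.1 q [ 0.52  0.54  2.36  3.74  1.03 -1.72] p [360.6 238.  121.2] az -0.020 e 0.341 x [ 0.33 -0.    0.94] y [-0.02 -1.    0.  ] F [-0.   0.   0.6] gw 0.996
grasp [411.4 237.  103.2] tip [429.4 236.6  96.8]
total cm [-0.06 -0.   -0.12] rows 1 each [-0.06 -0.   -0.12] ik [ 0.51  0.36  2.38  3.8   0.89 -1.83] 0.0
total cm [-0.14  0.17 12.47] rows 3 each [-0.05  0.06  4.16] ik [ 0.35  0.56  2.18  3.61  0.86 -1.76] 0.0
(527, 233, 100) [322. 159.]
(527, 262, 100) [284. 160.]
(527, 204, 100) [360. 159.]
(498, 233, 100) [323. 180.]
(500, 233, 0) [322. 272.]
```

View pics/w7.png

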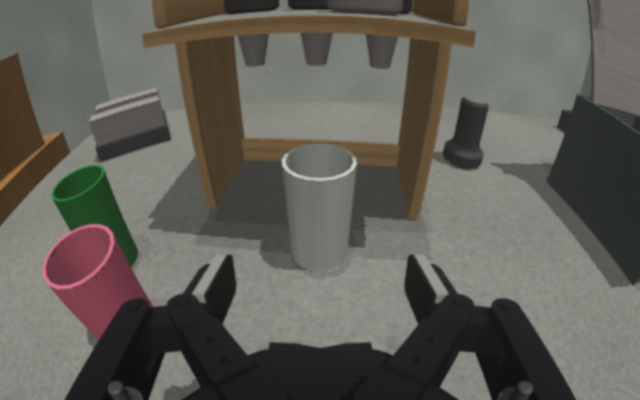

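Emit:
apply_moves([
  [0, 0, 3.0, 0],
  [0, 0, 3.0, 0],
  [0, 0, 3.0, 0],
  [0, 0, 2.4, 0],
  [0, 0, 1.2, 0],
  [0, 0, 0, 0],
])

```text
time_s: 24.75
eef_pos: [482.0, 232.6, 86.2]
ee_rot: [0.006, 0.814, -0.011, 0.581]
force: [0.4, -0.7, 0.0]
grip_width: 0.996
```

```bash
python3 plan.py g 527 235 60
python3 - <<'E'
from h import *
print(ctrl.grip_depth); c=snap('wrist','w8.png')
E
```

```text
t 24.75 q [ 0.35  0.71  2.12  3.58  0.95 -1.71] p [482.  232.6  86.2] az -0.024 e 0.330 x [ 0.32 -0.01  0.95] y [-0.03 -1.   -0.  ] F [ 0.4 -0.7  0. ] gw 0.996
grasp [532.9 231.3  68.8] tip [551.  230.9  62.6]
total cm [-1.03 -0.35 -0.29] rows 1 each [-1.03 -0.35 -0.29] ik [ 0.36  0.57  2.17  3.62  0.88 -1.76] 0.0
53.900000000000006
```

View pics/w8.png

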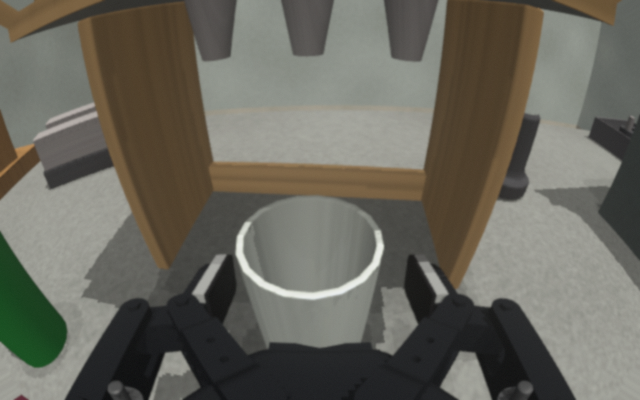

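Emit:
apply_moves([
  [-0.8, -0.3, -0.4, 0],
  [0, 0, 0, 0],
])

```text
time_s: 25.0
eef_pos: [472.9, 236.8, 78.4]
ee_rot: [0.006, 0.815, -0.01, 0.58]
force: [-0.0, 0.6, 0.0]
grip_width: 0.998
```

Emit:
apply_moves([
  [0, 0, 0, 0],
  [0, 0, 0, 0],
  [0, 0, 0, 0],
  [0, 0, 0, 0],
  [0, 0, 0, 0],
  [0, 0, 0, 0],
], grip=4, force=60)

```text
time_s: 25.6
eef_pos: [474.8, 236.5, 79.3]
ee_rot: [0.006, 0.814, -0.01, 0.581]
force: [-1.5, 2.8, 4.4]
grip_width: 0.649
```

Emit:
apply_moves([
  [0.5, 0, 0, 0],
  [0.5, 0, 0, 0],
  [0.5, 0, 0, 0],
  [0.0, 0, 0, 0],
])

```text
time_s: 26.0
eef_pos: [479.9, 236.1, 93.8]
ee_rot: [0.006, 0.814, -0.011, 0.581]
force: [-0.1, 0.1, -3.1]
grip_width: 0.648
```

```bash
python3 plan.py 
python3 - <<'E'
from h import *
c=snap('wrist','w9.png')
E
```

```text
t 26.0 q [ 0.36  0.68  2.12  3.6   0.93 -1.72] p [479.9 236.1  93.8] az -0.024 e 0.331 x [ 0.32 -0.01  0.95] y [-0.02 -1.   -0.  ] F [-0.1  0.1 -3.1] gw 0.648
grasp [530.8 234.9  76.3] tip [548.9 234.4  70.1]
```

View pics/w9.png

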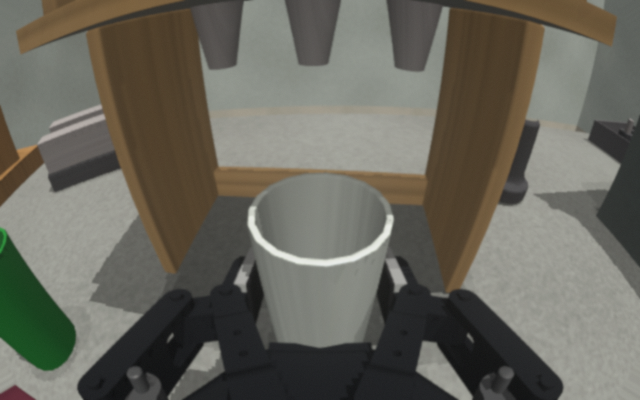

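```bash
python3 plan.py g 411 237 118 g 427 128 260 g 450 0 330 g 470 -200 330 g 557 -218 250 g 557 -218 217
```

```text
t 26.05 q [ 0.36  0.69  2.12  3.6   0.93 -1.72] p [479.7 236.1  93.5] az -0.024 e 0.331 x [ 0.33 -0.01  0.95] y [-0.02 -1.   -0.  ] F [ 1.3 -0.5 -2.9] gw 0.649
grasp [530.7 234.9  76. ] tip [548.7 234.4  69.7]
total cm [  0.08   0.07 -12.68] rows 3 each [ 0.03  0.02 -4.23] ik [ 0.52  0.33  2.37  3.83  0.87 -1.86] 0.0
total cm [14.06 10.82 -2.86] rows 4 each [ 3.51  2.71 -0.72] ik [ 0.08 -0.14  2.38  3.43  0.35 -1.8 ] 0.0
total cm [ 7.5  12.72  0.18] rows 4 each [1.87 3.18 0.05] ik [-0.51 -0.3   2.3   1.7   0.46 -0.31] 0.0
total cm [ 0.85 19.95  2.34] rows 5 each [0.17 3.99 0.47] ik [-1.04 -0.07  2.13  1.5   0.93 -0.37] 0.0
total cm [-4.72  1.61 10.87] rows 3 each [-1.57  0.54  3.62] ik [-0.86  0.21  2.04  1.78  0.8  -0.64] 0.0
total cm [-3.12  0.01  1.07] rows 1 each [-3.12  0.01  1.07] ik [-0.86  0.26  2.07  1.86  0.82 -0.75] 0.0
```

Emit:
apply_moves([
  [0, 0, -3.2, 0],
  [0, 0, -3.2, 0],
  [0, 0, -3.2, 0],
  [0, 0, -3.2, 0],
  [2.3, 1.8, -0.5, 0],
  [2.3, 1.8, -0.5, 0],
  [2.3, 1.8, -0.5, 0],
  [2.3, 1.8, -0.5, 0],
])

```text
time_s: 26.85
eef_pos: [367.4, 165.9, 228.7]
ee_rot: [0.006, 0.814, -0.01, 0.58]
force: [0.8, 0.2, -2.9]
grip_width: 0.65
```

Emit:
apply_moves([
  [2.4, 1.8, -0.4, 0],
  [2.4, 1.8, -0.4, 0],
  [1.2, 2.0, 0, 0],
  [1.2, 2.0, 0, 0],
  [1.2, 2.0, 0, 0],
  [1.2, 2.0, 0, 0],
  [1.2, 2.0, 0, 0],
  [1.2, 2.0, 0, 0],
])

```text
time_s: 27.65
eef_pos: [392.4, 39.9, 329.7]
ee_rot: [0.002, 0.81, -0.008, 0.586]
force: [0.7, 0.9, -2.1]
grip_width: 0.65
```

```bash
python3 plan.py g 450 0 330 g 470 -200 330 g 557 -218 250 g 557 -218 217
```

```text
t 27.65 q [-0.36 -0.31  2.41  2.07  0.37 -0.63] p [392.4  39.9 329.7] az -0.013 e 0.319 x [ 0.31 -0.01  0.95] y [-0.02 -1.   -0.01] F [ 0.7  0.9 -2.1] gw 0.65
grasp [443.6  39.2 312.8] tip [461.7  38.9 306.8]
total cm [1.88 3.9  0.12] rows 1 each [1.88 3.9  0.12] ik [-0.52 -0.3   2.31  1.73  0.48 -0.34] 0.0
total cm [ 0.86 19.97  2.15] rows 5 each [0.17 3.99 0.43] ik [-1.04 -0.06  2.13  1.52  0.95 -0.38] 0.0
total cm [-4.85  1.72 10.79] rows 3 each [-1.62  0.57  3.6 ] ik [-0.86  0.22  2.04  1.79  0.82 -0.65] 0.0
total cm [-3.13  0.02  1.03] rows 1 each [-3.13  0.02  1.03] ik [-0.86  0.27  2.08  1.86  0.84 -0.76] 0.0
```

Emit:
apply_moves([
  [1.9, 3.9, 0.1, 0],
  [0.2, 4.0, 0.4, 0],
  [0.2, 4.0, 0.4, 0],
  [0.2, 4.0, 0.4, 0],
  [0.2, 4.0, 0.4, 0],
  [0.2, 4.0, 0.4, 0],
  [0, 0, 0, 0],
])

```text
time_s: 28.35
eef_pos: [417.2, -190.9, 345.2]
ee_rot: [0.003, 0.808, -0.01, 0.59]
force: [-0.3, -0.3, -3.1]
grip_width: 0.646
```

Emit:
apply_moves([
  [-1.6, 0.6, 3.6, 0],
  [-1.6, 0.6, 3.6, 0],
  [-1.6, 0.5, 3.6, 0],
  [0, 0, 0, 0],
])

```text
time_s: 28.75
eef_pos: [506.7, -203.9, 262.0]
ee_rot: [-0.001, 0.809, -0.009, 0.587]
force: [0.6, 0.1, -3.6]
grip_width: 0.651
```

```bash
python3 plan.py g 557 -218 250 g 557 -218 217;python3 - <<'E'
from h import *
c=snap('wrist','w10.png')
E
```

```text
t 28.75 q [-0.85  0.27  2.08  1.88  0.84 -0.76] p [ 506.7 -203.9  262. ] az -0.010 e 0.315 x [ 0.31 -0.02  0.95] y [-0.01 -1.   -0.01] F [ 0.6  0.1 -3.6] gw 0.651
grasp [ 558.  -204.4  245.3] tip [ 576.1 -204.5  239.4]
total cm [ 0.44  1.36 -0.23] rows 1 each [ 0.44  1.36 -0.23] ik [-0.87  0.22  2.04  1.79  0.83 -0.64] 0.0
total cm [-3.14  0.04  1.02] rows 1 each [-3.14  0.04  1.02] ik [-0.87  0.27  2.08  1.86  0.85 -0.75] 0.0
```

View pics/w10.png

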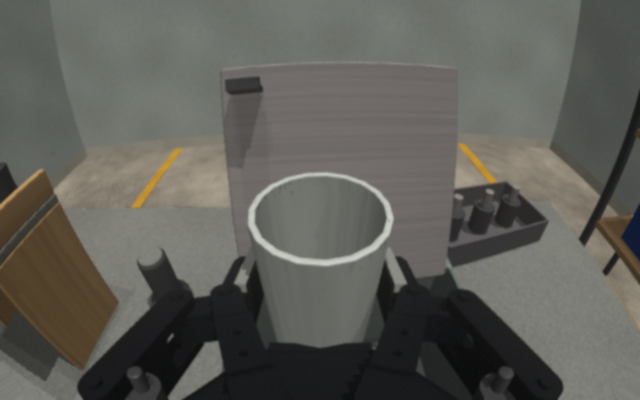

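Emit:
apply_moves([
  [-1.0, 1.2, 0.3, 0],
  [-1.0, 0, 0.3, 0],
  [0, 0, 0, 8],
  [0, 0, 0, 8],
  [0, 0, 0, 8],
  [0, 0, 0, 8],
  [0, 0, 0, 8],
  [0, 0, 0, 8],
])

```text
time_s: 29.6
eef_pos: [504.3, -216.2, 247.3]
ee_rot: [-0.239, 0.733, -0.337, 0.54]
force: [-0.1, 0.1, -3.3]
grip_width: 0.647
```

Emit:
apply_moves([
  [0, 0, 0, 6],
  [0, 0, 0, 6],
  [0, 0, 0, 6],
  [0, 0, 0, 6],
  [0, 0, 0, 6],
  [0, 0, 0, 6],
  [0, 0, 0, 6],
  [0, 0, 0, 6],
])

```text
time_s: 30.4
eef_pos: [504.3, -216.2, 247.3]
ee_rot: [0.438, -0.533, 0.606, -0.396]
force: [0.5, 0.4, -3.2]
grip_width: 0.647
```

Emit:
apply_moves([
  [0, 0, 0, 6],
  [0, 0, 0, 6],
  [0, 0, 0, 6],
  [0, 0, 0, 6],
  [0, 0, 0, 6],
  [0, 0, 0, 6],
  [0, 0, 0, 6],
  [0, 0, 0, 6],
])

```text
time_s: 31.2
eef_pos: [504.4, -216.2, 247.4]
ee_rot: [0.561, -0.24, 0.77, -0.184]
force: [0.4, 1.3, -2.7]
grip_width: 0.65
```

Emit:
apply_moves([
  [0, 0, 0, 6],
  [0, 0, 0, 6],
  [0, 0, 0, 6],
  [0, 0, 0, 6],
  [0, 0, 0, 6],
  [0, 0, 0, 6],
  [0, 0, 0, 0],
])

```text
time_s: 31.9
eef_pos: [504.5, -216.3, 247.4]
ee_rot: [0.591, 0.008, 0.807, -0.002]
force: [-0.7, -0.2, -1.5]
grip_width: 0.653
```

```bash
python3 plan.py; python3 - <<'E'
from h import *
c=snap('wrist','w11.png');c=snap('top','t11.png');c=snap('scene','s11.png')
E
```

```text
t 31.9 q [-0.87  0.31  2.08  1.9   0.87  2.32] p [ 504.5 -216.3  247.4] az -0.014 e 0.307 x [-0.3   0.01 -0.95] y [0.02 1.   0.01] F [-0.7 -0.2 -1.5] gw 0.653
grasp [ 555.9 -217.   231.2] tip [ 574.1 -217.3  225.4]
```

View pics/w11.png

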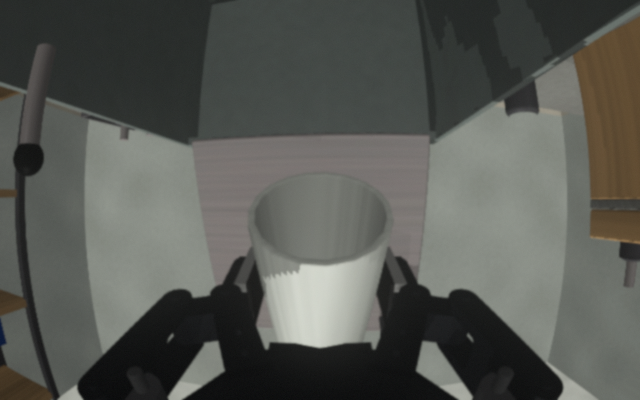

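View pics/t11.png

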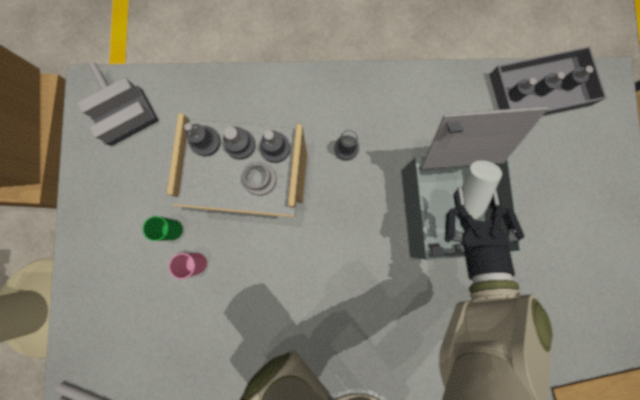

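View pics/s11.png

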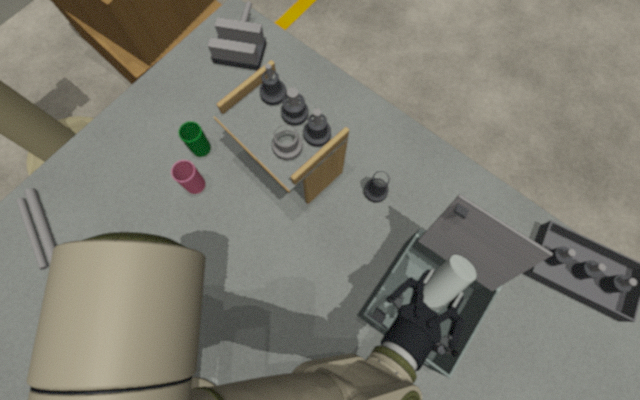

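Emit:
apply_moves([
  [0, 0, 0, -8.5],
  [0, 0, 0, -8.5],
  [0, 0, 0, -8.5],
  [0, 0, 0, -8.5],
  [0, 0, 0, -8.5],
  [0, 0, 0, -8.5],
  [0, 0, 0, -8.5],
  [0, 0, 0, -8.5],
])

```text
time_s: 32.85
eef_pos: [504.8, -216.5, 246.3]
ee_rot: [0.487, -0.447, 0.672, -0.334]
force: [0.4, -0.5, -1.7]
grip_width: 0.649
```

Emit:
apply_moves([
  [0, 0, 0, -8.5],
  [0, 0, 0, -8.5],
  [0, 0, 0, -8.5],
  [0, 0, 0, -8.5],
  [0, 0, 0, -8.5],
  [0, 0, 0, -8.5],
  [0, 0, 0, -8.5],
  [0, 0, 0, -8.5],
])

```text
time_s: 33.65
eef_pos: [504.8, -216.5, 246.3]
ee_rot: [-0.217, 0.747, -0.307, 0.549]
force: [0.6, 0.4, -1.6]
grip_width: 0.649
```

Emit:
apply_moves([
  [0, 0, 0, -8.5],
  [0, 0, 0, -8.5],
  [0, 0, 0, -8.5],
  [0, 0, 0, -8.5],
  [0, 0, 0, -8.5],
  [0, 0, 0, -1],
  [0, 0, 0, 0],
])

```text
time_s: 34.35
eef_pos: [504.9, -216.5, 246.1]
ee_rot: [-0.001, 0.807, -0.013, 0.59]
force: [-0.4, -0.4, -1.7]
grip_width: 0.648
```

```bash
python3 plan.py g 540 -210 270 g 490 -60 270 g 490 60 200 g 490 60 90 g 490 60 66;  python3 - <<'E'
from h import *
c=snap('wrist','w12.png')
E
```

```text
t 34.35 q [-0.87  0.31  2.08  1.9   0.87 -0.81] p [ 504.9 -216.5  246.1] az -0.014 e 0.308 x [ 0.3  -0.02  0.95] y [-0.02 -1.   -0.02] F [-0.4 -0.4 -1.7] gw 0.648
grasp [ 556.2 -217.2  229.8] tip [ 574.4 -217.5  224. ]
total cm [ 3.32 -0.76 -2.78] rows 1 each [ 3.32 -0.76 -2.78] ik [-0.89  0.15  2.07  1.75  0.84 -0.59] 0.0
total cm [ -1.84 -14.9   -4.96] rows 4 each [-0.46 -3.73 -1.24] ik [-0.65 -0.08  2.31  1.97  0.66 -0.69] 0.0
total cm [ -6.93 -11.88   1.97] rows 3 each [-2.31 -3.96  0.66] ik [-0.2   0.07  2.4   2.82  0.61 -1.34] 0.0
total cm [-10.48   0.18   3.34] rows 3 each [-3.49  0.06  1.11] ik [-0.2   0.38  2.47  2.92  0.98 -1.49] 0.0
total cm [-2.29  0.04  0.73] rows 1 each [-2.29  0.04  0.73] ik [-0.2   0.46  2.47  2.93  1.06 -1.51] 0.0
```

View pics/w12.png

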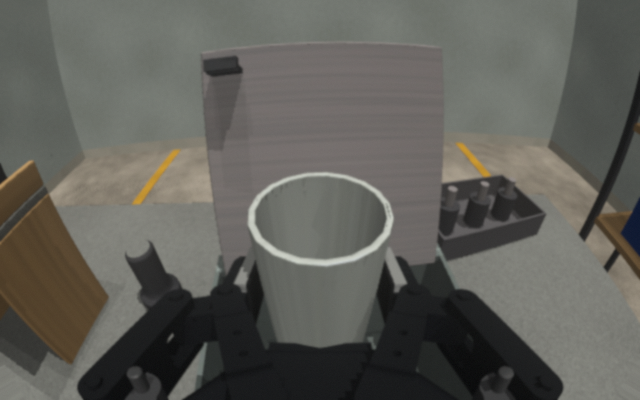

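Emit:
apply_moves([
  [3.3, -0.8, -2.8, 0],
  [1.0, -3.4, -1.2, 0],
  [-0.6, -3.7, -1.2, 0],
  [-0.6, -3.7, -1.2, 0],
  [-0.6, -3.7, -1.2, 0],
  [0, 0, 0, 0],
])

```text
time_s: 35.0
eef_pos: [441.3, -59.4, 294.5]
ee_rot: [-0.003, 0.807, -0.011, 0.59]
force: [0.7, -0.5, -1.5]
grip_width: 0.65
```

Emit:
apply_moves([
  [-1.8, -3.0, 0.5, 0],
  [-1.8, -3.0, 0.5, 0],
  [-1.8, -3.0, 0.5, 0],
  [-1.8, -3.0, 0.5, 0],
  [0, 0, 0, 0],
])

```text
time_s: 35.5
eef_pos: [441.5, 60.6, 220.1]
ee_rot: [-0.003, 0.809, -0.011, 0.588]
force: [0.6, 1.2, -0.5]
grip_width: 0.649
```

```bash
python3 plan.py g 490 60 90 g 490 60 67
```

```text
t 35.5 q [-0.21  0.16  2.42  2.85  0.72 -1.39] p [441.5  60.6 220.1] az -0.009 e 0.313 x [ 0.31 -0.02  0.95] y [-0.02 -1.   -0.02] F [ 0.6  1.2 -0.5] gw 0.649
grasp [492.8  60.1 203.5] tip [511.   59.9 197.6]
total cm [-10.88   0.22   3.23] rows 3 each [-3.63  0.07  1.08] ik [-0.21  0.38  2.46  2.91  0.97 -1.48] 0.0
total cm [-2.19  0.04  0.71] rows 1 each [-2.19  0.04  0.71] ik [-0.21  0.46  2.47  2.92  1.04 -1.5 ] 0.0
```

Emit:
apply_moves([
  [-3.2, 0.1, 1.0, 0],
  [-3.2, 0.1, 1.0, 0],
  [-3.2, 0, 1.0, 0],
  [-1.5, 0, 0.4, 0],
  [-0.8, 0, 0.3, 0],
  [0, 0, 0, 0],
])

```text
time_s: 36.1
eef_pos: [442.1, 56.8, 97.0]
ee_rot: [-0.001, 0.807, -0.013, 0.59]
force: [0.1, -1.0, -1.5]
grip_width: 0.647
```

```bash
python3 plan.py g 490 60 63
```

```text
t 36.1 q [-0.22  0.65  2.44  2.93  1.2  -1.54] p [442.1  56.8  97. ] az -0.014 e 0.309 x [ 0.3  -0.02  0.95] y [-0.02 -1.   -0.02] F [ 0.1 -1.  -1.5] gw 0.647
grasp [493.5  56.   80.6] tip [511.7  55.8  74.7]
total cm [-1.79 -0.36  0.2 ] rows 1 each [-1.79 -0.36  0.2 ] ik [-0.2   0.47  2.47  2.93  1.06 -1.51] 0.0
```

Emit:
apply_moves([
  [-0.8, 0, 0.3, 0],
  [-0.6, 0, 0.2, 0],
  [0, 0, 0, 0],
])

```text
time_s: 36.4
eef_pos: [442.4, 57.5, 82.9]
ee_rot: [-0.001, 0.807, -0.012, 0.59]
force: [0.1, -0.6, -0.5]
grip_width: 0.647
```

Emit:
apply_moves([
  [-0.2, 0, 0.05, 0],
  [0, 0, 0, 0],
])

```text
time_s: 36.6
eef_pos: [442.0, 57.8, 81.1]
ee_rot: [-0.001, 0.807, -0.012, 0.59]
force: [-0.1, -0.0, -1.7]
grip_width: 0.648
```

Emit:
apply_moves([
  [-0.15, 0, 0.05, 0],
  [0, 0, 0, 0],
])

```text
time_s: 36.8
eef_pos: [441.9, 57.9, 79.3]
ee_rot: [-0.001, 0.807, -0.012, 0.59]
force: [0.6, 0.1, -0.3]
grip_width: 0.651
```

Emit:
apply_moves([
  [-0.1, 0, 0.03, 0],
  [0, 0, 0, 0],
])

```text
time_s: 37.0
eef_pos: [442.1, 57.9, 78.5]
ee_rot: [-0.001, 0.807, -0.012, 0.591]
force: [0.1, 0.3, 1.8]
grip_width: 0.649
```

Emit:
apply_moves([
  [-0.1, 0, 0.03, 0],
  [0, 0, 0, 0],
])

```text
time_s: 37.2
eef_pos: [442.5, 57.9, 78.1]
ee_rot: [-0.001, 0.806, -0.011, 0.592]
force: [-0.5, 1.5, 7.8]
grip_width: 0.648
```

Seated on the bench; release slowly and retreat.

Emit:
apply_moves([
  [0.07, 0, 0, 0],
  [0, 0, 0, 0],
  [0, 0, 0, 0],
], grip=6.2, force=20)

```text
time_s: 37.5
eef_pos: [442.0, 57.9, 77.7]
ee_rot: [-0.001, 0.807, -0.012, 0.59]
force: [0.3, -0.3, -0.3]
grip_width: 0.721
```

Emit:
apply_moves([
  [0, 0, 0, 0],
  [0, 0, 0, 0],
  [0, 0, 0, 0],
  [0, 0, 0, 0],
  [0, 0, 0, 0],
], grip=8.5)

```text
time_s: 38.0
eef_pos: [442.1, 57.9, 77.8]
ee_rot: [-0.001, 0.807, -0.012, 0.59]
force: [0.6, 0.1, -0.8]
grip_width: 0.995
```

```bash
python3 plan.py;  python3 - <<'E'
from h import *
c=snap('wrist','w13.png')
E
```

```text
t 38.0 q [-0.22  0.72  2.43  2.94  1.27 -1.56] p [442.1  57.9  77.8] az -0.014 e 0.308 x [ 0.3  -0.02  0.95] y [-0.02 -1.   -0.01] F [ 0.6  0.1 -0.8] gw 0.995
grasp [493.4  57.2  61.5] tip [511.6  57.   55.7]
```

View pics/w13.png

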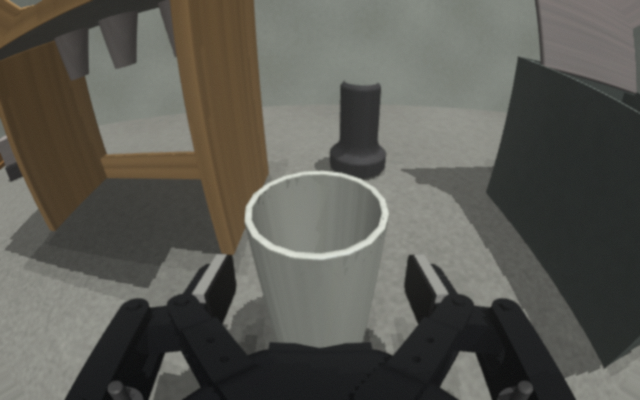

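Emit:
apply_moves([
  [0, 0, -1.5, 0],
  [1.5, 0, -1.5, 0],
  [3, 0, -1.8, 0],
  [3, 0, -1.8, 0],
  [3, 0, -1.5, 0],
  [3, 0, -1.2, 0],
  [3, 0, -1.0, 0],
  [0, 0, 0, 0],
])

```text
time_s: 38.85
eef_pos: [394.2, 56.0, 271.0]
ee_rot: [0.001, 0.804, -0.011, 0.594]
force: [0.1, 0.7, -0.0]
grip_width: 0.996
```

```bash
python3 plan.py;  python3 - <<'E'
from h import *
snap('wrist','w14.png');snap('top','t14.png');snap('scene','s14.png')
a=cv2.imread('pics/top%s.png'%'0') if 0 else cv2.imread('pics/t14.png')
cv2.imwrite('pics/c14.png',cv2.resize(a[90:270,310:560],None,fx=3.1,fy=3.1,interpolation=2))
s=cv2.imread('pics/s14.png')
cv2.imwrite('pics/d14.png',cv2.resize(s[180:390,320:560],None,fx=2.8,fy=2.8,interpolation=2))
E
```

```text
t 38.85 q [-0.28 -0.12  2.49  2.64  0.55 -1.2 ] p [394.2  56.  271. ] az -0.014 e 0.298 x [ 0.29 -0.02  0.96] y [-0.02 -1.   -0.01] F [ 0.1  0.7 -0. ] gw 0.996
grasp [445.8  55.2 255.2] tip [464.   55.  249.6]
```

View pics/t14.png

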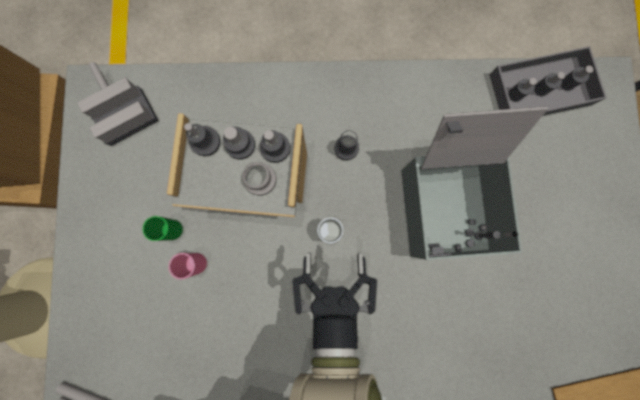

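View pics/c14.png

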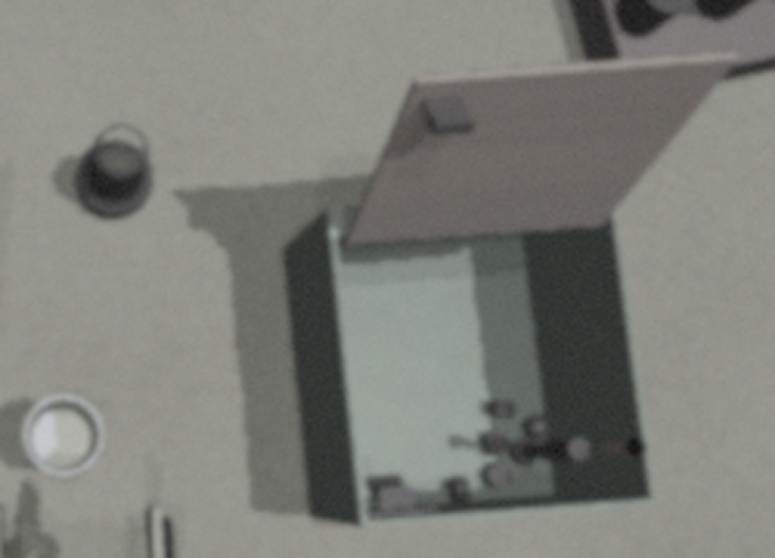

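View pics/d14.png

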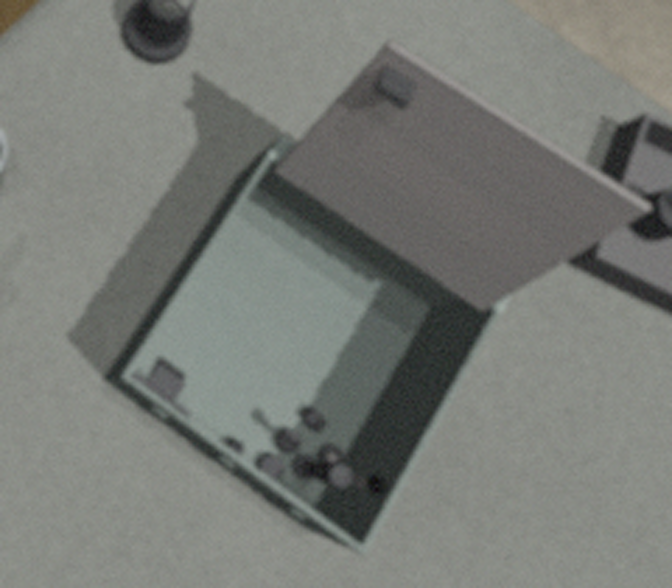

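View pics/w14.png

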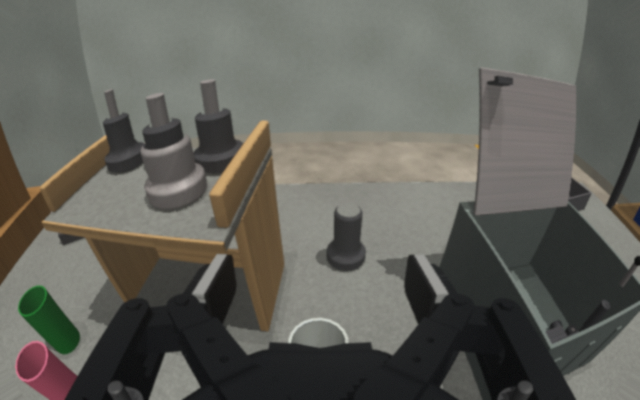

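```bash
python3 - <<'E'
from h import *
for n,(a,b,c,d) in [('top',(205,265,430,530)),('scene',(310,385,360,475))]:
    I=np.mean([capture(n)['img'].astype(float) for _ in range(6)],0)[a:b,c:d,::-1]
    I=np.clip(I*1.8,0,255).astype(np.uint8)
    cv2.imwrite(f'pics/z_{n}.png',cv2.resize(I,None,fx=6.5,fy=6.5,interpolation=cv2.INTER_CUBIC))
for t in ['cutter0']:
  for n in ['top','scene']:
    print(n,[(round(b['score'],2),round(b['location'][0]*640),round(b['location'][1]*400)) for b in nets.boxes_of(n,t)])
E
```

```text
top [(0.54, 456, 248), (0.52, 346, 149), (0.48, 233, 164), (0.4, 471, 220)]
scene [(0.6, 420, 338), (0.55, 426, 347), (0.5, 414, 349), (0.47, 435, 343)]
```

View pics/z_top.png

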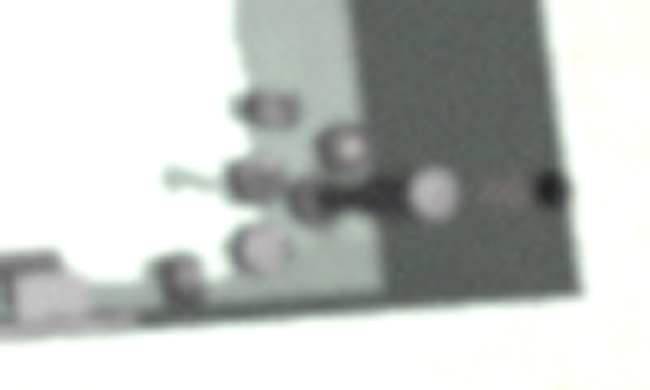

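View pics/z_scene.png

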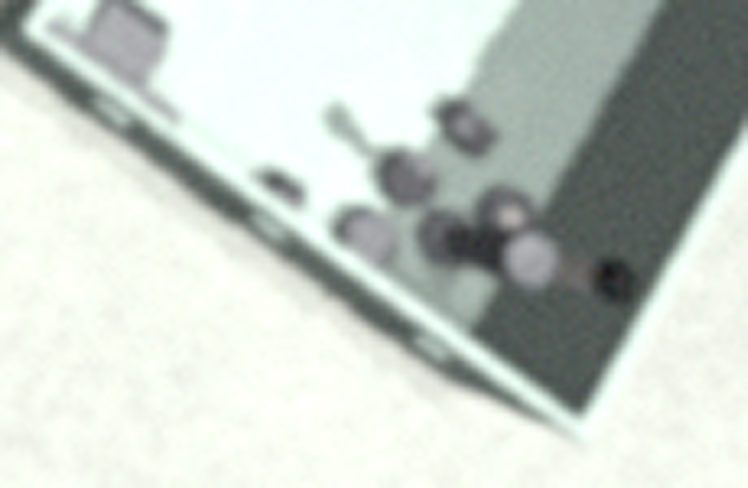

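```bash
python3 -c "
from rig import ctrl,readout
print(readout.sense()['time_s']); print(ctrl.finish_job())"
```

```text
39.7
the job is handed in; nothing more can be done
None
```

I finished the job and handed it in at 39.7 s. No verdict was reported.

**What I did**
- **Lid:** I pressed it with about 12 N until the catch let go and the wrist view showed it ajar. I then lifted it from below with the closed fingers until it stood open.
- **Tilting the tool:** the moves have no tilt command, so I tilted the tool to about 20° below horizontal by pushing past the arm's reach.
- **Cup:** I took the silver cup, not the green or pink one, out from below the deck. I tipped it over the box by turning the tool about 180°, then stood it on open bench at about (493, 57) mm.

**Last checks**
- **Lid:** it is open, leaning back past upright.
- **Cup:** it is upright on the bench and looks empty from above. The held weight fell by about 1.6 N, which matches six cutters.
- **Cutters:** I count six discs in the near-right corner of the box. One is partly hidden by the kicker post and could be the post's base. No cutters show on the bench.
- **Other holders:** the tool arbor and the short holder look unmoved in the pictures.
- **Robot:** the gripper was clear of everything at hand-in.

**What disagreed:** the network's cutter detections were unreliable. In the top view two of its four hits were bystander tools and another was probably the catch. I relied on the pictures and the weight change instead.

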